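Clear the soldering kit into the cabinet's door rack

TASK

Swing the grey parts cabinet's door wide open by its brass latch post, then put what is lying out of the soldering kit (solder sucker, LED test jig, transformer, tip cleaner: whichever are there) and only the longest of the three heatsink blocks into the rack on the inside of the door, and shut the door fully. Leave the two shorter heatsinks lying on the tiled shelf, and do not disturb the mug, the multimeter or the soldering-iron stand.

Things in the scene. Friction and masses are not known exactly. Their poses are not given: they have to be found in the camera images.
- cabinet: grey sheet-steel parts cabinet, 180 deep (x) x 300 wide (y) x 200 high, fixed on the tiled shelf (shelf top at z = 12 mm); three dummy drawer fronts below, and above them one door that fills the front from 92 mm up to the roof. Origin: centre of the underside; its x axis points from front to back, so the front looks to its -x
- door (a joint): the door's hinge angle: 0 = shut, grows as the door swings out towards the robot, up to 1.8 rad. The hinge is upright at the left (+y) edge of the front; seen from above the door opens clockwise. It has light friction and stays where it is left
- door_hinge (a point): a point on the door's hinge axis, at the height of point latch_post; turns with the door (x axis: from the door's outer face inwards, y: along the door from its free edge to the hinge). The door panel is 280 wide and 12 thick, its outer face passes through the hinge axis
- latch_post (a point): the brass latch handle: an upright round post, 14 in diameter, 45 out from the door's outer face and 255 from the hinge axis, free at the top. Its top end is 20 above this point (3 above the cabinet's roof); a brass arm joins its lower end to the door 28 below this point. Grip it here from above, e.g. with a finger on the door side and one on the robot side
- rack_in (a point): the steel storage rack fixed to the inside of the door: an open-topped tray that swings out with the door and lies under the cabinet's roof when the door is shut. Point: centre of its inner floor; x away from the door panel (inwards), y along the door towards the hinge, z up. Inside it is 120 (x) by 240 (y), with walls 45 high and 3 thick; on its -x side the door panel stands 81 above the floor
- heatsink_long: the longest of three black aluminium heatsink fin blocks: 60 long (x) x 32 wide (y) x 26 high, fins running lengthwise. Origin: centre of the underside
- heatsink_mid: the middle heatsink block, 45 long (x) x 32 wide x 26 high, otherwise the same. Origin: centre of the underside
- heatsink_short: the shortest heatsink block, 30 long (x) x 32 wide (y) x 26 high, otherwise the same. Origin: centre of the underside
- solder_sucker: red plastic solder sucker lying along its x axis: barrel 110 long and 22 in diameter with 24 square collars at its ends, nozzle to +x, plunger knob to -x, 155 overall. Origin: under the barrel's middle, 12 below its axis, at shelf level. May be absent
- test_jig: blue glass LED test jig, a slab 64 long (x) x 34 wide (y) x 18 high with five small LEDs on top (22 overall). Origin: centre of the underside. May be absent
- transformer: small mains transformer: dark steel core 48 long (x) x 30 wide (y) x 38 high with a copper coil that bulges to 42 wide in y over the middle. Origin: centre of the underside. May be absent
- tip_cleaner: soldering-tip cleaner: round steel cup 40 in diameter filled with brass wool, on a square steel base 50 x 50 x 4; 32 high up to the cup's rim. Origin: centre of the underside. May be absent
- mug: white coffee mug, 76 in diameter, 85 high, a bystander. Origin: centre of the underside
- multimeter: yellow multimeter lying flat, 150 (x) x 75 x 36, a bystander. Origin: centre of the underside
- iron_stand: soldering-iron stand with a blue-handled iron, base 160 (x) x 90, about 180 high, a bystander. Origin: centre of the underside
Things that resemble listed ones, but are neither listed nor needed, are in the scene too. Of the things shaped like the solder_sucker, the red one is meant.

How it is judged (in metres and radians):
On the way, in this order (a step that is already met when the one before it is completed fails the run):
1. the cabinet door is wide open (over 1.2 rad) (value of joint door above 1.2 rad), for 0.2 s.
2. the longest heatsink and every kit item that is there lie in the rack, with the door still open (x of heatsink_long in the frame of rack_in between -0.062 and 0.062 m and y of heatsink_long in the frame of rack_in between -0.122 and 0.122 m and z of heatsink_long in the frame of rack_in between -0.012 and 0.055 m and x of solder_sucker in the frame of rack_in between -0.062 and 0.062 m and y of solder_sucker in the frame of rack_in between -0.122 and 0.122 m and z of solder_sucker in the frame of rack_in between -0.012 and 0.055 m and x of test_jig in the frame of rack_in between -0.062 and 0.062 m and y of test_jig in the frame of rack_in between -0.122 and 0.122 m and z of test_jig in the frame of rack_in between -0.012 and 0.055 m and x of transformer in the frame of rack_in between -0.062 and 0.062 m and y of transformer in the frame of rack_in between -0.122 and 0.122 m and z of transformer in the frame of rack_in between -0.012 and 0.055 m and x of tip_cleaner in the frame of rack_in between -0.062 and 0.062 m and y of tip_cleaner in the frame of rack_in between -0.122 and 0.122 m and z of tip_cleaner in the frame of rack_in between -0.012 and 0.055 m and value of joint door above 0.8 rad), for 0.2 s.
At the end, for the whole second after the job is handed in: The door is shut (under 0.05 rad); the longest heatsink and all kit items present lie at rest inside the rack on the door (origins within its walls and not more than 55 mm above its floor); the two shorter heatsinks are on the tiled shelf, not in the cabinet or fallen off (x of heatsink_long in the frame of rack_in between -0.062 and 0.062 m and y of heatsink_long in the frame of rack_in between -0.122 and 0.122 m and z of heatsink_long in the frame of rack_in between -0.012 and 0.055 m and x of solder_sucker in the frame of rack_in between -0.062 and 0.062 m and y of solder_sucker in the frame of rack_in between -0.122 and 0.122 m and z of solder_sucker in the frame of rack_in between -0.012 and 0.055 m and x of test_jig in the frame of rack_in between -0.062 and 0.062 m and y of test_jig in the frame of rack_in between -0.122 and 0.122 m and z of test_jig in the frame of rack_in between -0.012 and 0.055 m and x of transformer in the frame of rack_in between -0.062 and 0.062 m and y of transformer in the frame of rack_in between -0.122 and 0.122 m and z of transformer in the frame of rack_in between -0.012 and 0.055 m and x of tip_cleaner in the frame of rack_in between -0.062 and 0.062 m and y of tip_cleaner in the frame of rack_in between -0.122 and 0.122 m and z of tip_cleaner in the frame of rack_in between -0.012 and 0.055 m and height (world z) of heatsink_mid between 0 and 0.05 m and height (world z) of heatsink_short between 0 and 0.05 m and value of joint door below 0.05 rad and linear speed of each of heatsink_long, solder_sucker, test_jig, transformer, tip_cleaner below 0.03 m/s); the robot touches nothing.
It fails at once if the mug is shifted by more than 4 cm (distance of mug from where it was at the start of the episode above 0.04 m).
It fails at once if the multimeter is shifted by more than 4 cm (distance of multimeter from where it was at the start of the episode above 0.04 m).
It fails at once if the soldering-iron stand is shifted by more than 4 cm (distance of iron_stand from where it was at the start of the episode above 0.04 m).
Of solder_sucker, test_jig, transformer, tip_cleaner only 2 to 4 are there at a start; the rules pass over those that are not, and their reading is None.
At some moment in a run one of heatsink_long, test_jig, transformer, tip_cleaner may be knocked a few centimetres aside while the robot is not near it.
Once in a run the grip may slacken for a moment while it holds something.
It also fails if it takes over 210 s, if anything falls off the work surface, if the arm or the gripper's body presses on something with over 40 N, if the wrist force passes 120 N, or if a joint passes its speed limit or range.

ROBOT

A 6-joint arm with a two-finger parallel gripper is mounted at the origin on the work surface. World frame = base frame: x ahead of the robot, y to its left, z up, the work surface at z = 0. Lengths are in mm, angles in degrees, forces in N, time in s.
With the tool pointing down it reaches from about 350 to 850 mm from the base axis. Payload 8.1 kg.
Tool frame: the origin (TCP) lies on the centre line of the jaws, within the pads' length; the fingertips stand 19 mm ahead of it and the grasp point (between the pads) is the TCP (r.tip_reach is the z of the fingertips in the tool frame, in mm); z points along the fingers, y is the line along which they close (so a half turn about z gives the same grasp; the last joint's range is limited). The gripper opens to 85 mm and grips with 20 to 120 N. Pads are 22 mm wide; open, the fingers measure 114 mm over their backs; the gripper's body (76 mm by 85 mm) begins 54 mm behind the grasp point. The pads swing forward as they close: fully open they stand 13 mm farther back than shut.
Start: joints at [-71.929, 7.471, 85.268, -0, 87.261, -4.893], TCP at [234.113, -552.446, 250.292] pointing down, gripper open.
Joint ranges: [-169.43, 169.43], [-51.17, 129.36], [1.28, 143.12], [-76.62, 256.62], [0, 156.53], [-152.29, 152.29]. Speed limits (degrees/s): [136.94, 136.94, 159.86, 180, 180, 180].

INTERFACE

Orientations are given as [roll, pitch, yaw] about the fixed x, y, z axes, in that order (R = Rz(yaw) Ry(pitch) Rx(roll)).
In Python, from bench import r gives the robot as it stands. The module is installed in compiled form; this text tells all that it offers.
- The arm moves only by the shell command python3 -m handwheel 'ROWS' [FORCE]. ROWS is JSON, a list of rows, each a list of 7 numbers: the shift along the tool's x, y, z in m, then the turn, a rotation vector about the tool's x, y, z in degrees, then the finger opening in m, from 0 to 0.0854. In form: [[tx, ty, tz, ax, ay, az, claw], ...]. A call has 1 to 8 rows; each row shifts and turns the commanded pose from where the row before left it, along the tool's axes as they then stand; what a row does not reach is not made up. A row lasts 1/12 s, in which the tool goes at most 41.7 mm and 7.16 degrees, less where a joint would pass 70% of its speed; a pose out of reach is approached as far as the arm can. A call with a gripper value outside its range is refused whole. The fingers move at their own pace and stop on an object; FORCE is the grip in N (left out, the last holds). Time passes only in rows, so rows that do not move let the fingers close. It gives the time, the measured TCP pose, the force, the opening and the grip force at its end, in the units of the state.
- r.sense(): the state, without advancing time (a new reading comes with each control period).
- r.snapshot(name): name is "scene" or "top"; returns (picture, depth): 400x640x3 uint8, blue, green, red; 400x640 float32, mm along the optical axis (not along the pixel's ray), 0 where there is no reading.
- r.calibration(name): a dict with "vfov" (degrees; the focal length in pixels is half the picture's height over the tangent of half this angle, whatever the lens; pixels are square), "cx", "cy" (the principal point, pixels), "rvec" (rotation vector, rad) and "tvec" (3), from world to camera coordinates, as OpenCV has them. Camera axes: x right, y down, z forward; pixel columns grow to the right and rows downward; lengths in mm; the calibration is good to about 2 mm. A picture is of the moment at which its call begins. calibration takes no time and is no camera call.
- r.hand_in(): hands the job in; it is judged then, once.
The state is a dict: "time": time; "joint_pos": joint angles; "qd": joint speeds; "joint_efforts": joint torques, N m; "tool_pos": TCP position; "tcp_rot": TCP orientation; "ft_force": force on the tool from outside, world axes, zero at the start; "wrist_torque": the same for the moment, N m; "finger_gap": finger opening in mm; "grip_force": force on a finger pad.
Only numpy, scipy, OpenCV 4.12 (cv2) and the standard library are available. Lean on these libraries where they do the work, as an engineer would, in place of code of your own. Each camera call takes 0.05 s, during which the arm holds its last target. There are 200 camera calls.

## Working session

There is one attempt and no reset: what is moved stays moved. The work goes in short steps, Python scripts to look and compute and a shell command to move; the robot and the scene stay as the last step left them, time stands still between calls to the robot, and variables do not carry over. Pictures are saved under pics/ and viewed, at most 14 in all, crops included, and the job is handed in when it is done.

```bash
mkdir -p pics
cat > h.py <<'E'
import numpy as np, cv2
from bench import r
from scipy.spatial.transform import Rotation as R
def cam(n):
    c=r.calibration(n); f=200/np.tan(np.radians(c['vfov'])/2)
    return f,c['cx'],c['cy'],cv2.Rodrigues(np.array(c['rvec'],float))[0],np.array(c['tvec'],float).ravel()
def cloud(n,d):
    f,cx,cy,Rm,t=cam(n); v,u=np.mgrid[0:400,0:640]
    P=np.stack([(u-cx)/f*d,(v-cy)/f*d,d],-1)
    W=(P-t)@Rm; W[d<=0]=np.nan
    return W
def snap(n,name=None):
    p,d=r.snapshot(n)
    if name: cv2.imwrite('pics/'+name+'.png',p)
    return p,cloud(n,d)
E
python3 - <<'E'
from h import *
for n in ('scene','top'):
    p,W=snap(n,n+'0'); np.savez(n+'0.npz',p=p,W=W)
    f,cx,cy,Rm,t=cam(n); print(n,f,cx,cy,-Rm.T@t,Rm.round(2).tolist())
print(r.sense())
E
```

```text
scene 374.4707877940532 318.0300018814525 196.32392946012808 [1175.58025972 -260.41155653 1251.14095591] [[0.39, 0.92, -0.01], [0.77, -0.33, -0.55], [-0.51, 0.21, -0.83]]
top 401.83356238791913 311.469567119697 200.40463485377205 [ 388.09840391    3.55520132 1214.56326314] [[0.03, -1.0, -0.01], [-1.0, -0.02, -0.09], [0.09, 0.01, -1.0]]
{'time': 0.1, 'joint_pos': array([-7.19271493e+01,  7.51109861e+00,  8.53221295e+01,  1.64294105e-04,
        8.72619457e+01, -4.89328023e+00]), 'qd': array([ 0.11284318, -0.08656869, -0.03956063, -0.07582614,  0.03879466,
       -0.03207593]), 'joint_efforts': array([ 8.16642387e-04, -5.70953679e+01, -5.01940870e+01, -2.42214328e-04,
        8.11583275e-03,  1.72490229e-05]), 'tool_pos': array([ 233.98912751, -551.99686216,  249.3547198 ]), 'tcp_rot': array([-1.79905187e+02, -8.28182962e-03,  2.29661161e+01]), 'ft_force': array([0.0458345 , 0.58082892, 0.03298389]), 'wrist_torque': array([-0.03587508, -0.03055832, -0.03904001]), 'grip_force': 0.0, 'finger_gap': 85.40678499597874}
```

View pics/scene0.png

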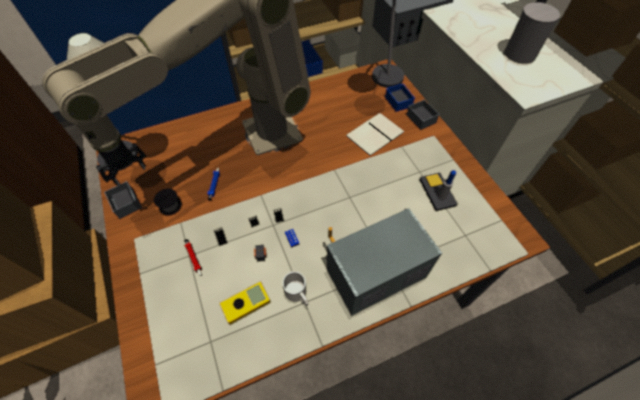

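View pics/top0.png

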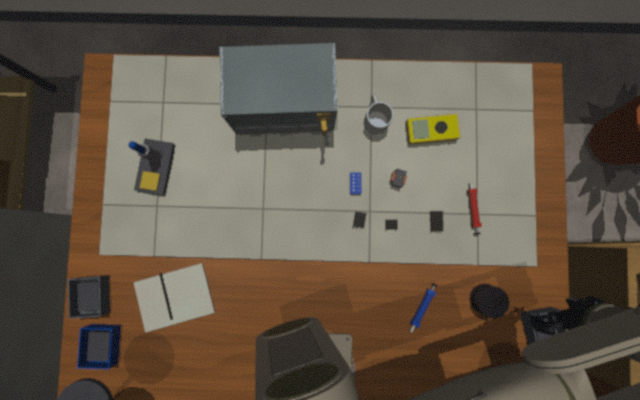

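The top view shows the cabinet (220-337, 45-130) with its latch at (324,122). The red sucker is at (475,207), the jig at (355,183) and the transformer at (399,178). Three heatsinks are at (359,219), (392,224) and (437,221), and there is no tip cleaner on the shelf. The mug is at (378,115), the multimeter at (433,129) and the iron stand at (155,165).

```bash
cat >> h.py <<'E'
def objs(p,W,x0=230,zmin=18,verbose=True):
    m=((W[...,2]>zmin)&(W[...,2]<240)&(W[...,0]>x0)&(W[...,0]<900)&(abs(W[...,1])<700)).astype(np.uint8)
    n,l,s,c=cv2.connectedComponentsWithStats(m)
    out=[]
    for i in range(1,n):
        if s[i,4]<25: continue
        k=l==i; w=W[k]; ztop=np.percentile(w[:,2],90)
        cx,(a,b),an=[np.array(q) for q in cv2.minAreaRect(w[:,:2].astype(np.float32))]
        if a<b: a,b,an=b,a,an+90
        an=(float(an)+90)%180-90
        print('px',c[i].round().astype(int),'n',s[i,4],'ctr',cx.round(1),'size',round(float(a)),round(float(b)),'yaw',round(an,1),'zmax',round(ztop),'bgr',np.median(p[k],0))
E
python3 - <<'E'
from h import *
d=np.load('top0.npz'); p,W=d['p'],d['W']
objs(p,W)
print('shelf',np.nanmedian(W[160:200,280:340,2]))
# cabinet roof
k=(W[...,2]>195)&(W[...,2]<230)&(W[...,0]>500); w=W[k]
q=cv2.minAreaRect(w[:,:2].astype(np.float32)); print('roof',q,cv2.boxPoints(q).round(1).tolist(),np.median(w[:,2]))
hsv=cv2.cvtColor(p,cv2.COLOR_BGR2HSV)
m=(hsv[...,0]>12)&(hsv[...,0]<30)&(hsv[...,1]>120); m[:, :315]=0; m[:,335:]=0; m[:105]=0;m[140:]=0
v,u=np.where(m); print([(a,b,W[a,b].round().tolist()) for a,b in zip(v,u)][::3])
im=cv2.resize(p[90:250,310:500],None,fx=4,fy=4,interpolation=cv2.INTER_CUBIC); im=cv2.convertScaleAbs(im,alpha=1.6,beta=20)
cv2.imwrite('pics/crop0.png',im[:600,:780])
E
```

```text
px [279  88] n 10068 ctr [770.6 102.1] size 314 236 yaw -87.3 zmax 214 bgr [105. 105.  98.]
px [378 116] n 647 ctr [ 752.1 -173.7] size 100 75 yaw -15.1 zmax 97 bgr [75. 79. 79.]
px [432 129] n 1391 ctr [ 722.  -337.9] size 152 85 yaw -84.5 zmax 53 bgr [ 38. 142. 147.]
px [153 165] n 1794 ctr [586.9 492.4] size 159 93 yaw -8.0 zmax 123 bgr [64. 67. 68.]
px [398 178] n 251 ctr [ 569.3 -237.7] size 50 42 yaw -14.7 zmax 52 bgr [76. 79. 81.]
px [355 183] n 261 ctr [ 552.7 -112.5] size 65 38 yaw -3.5 zmax 34 bgr [144.  89.  74.]
px [474 208] n 375 ctr [ 486.5 -462.8] size 155 26 yaw 6.5 zmax 37 bgr [ 42.  49. 129.]
px [359 219] n 156 ctr [ 443.6 -124.7] size 45 32 yaw -8.8 zmax 40 bgr [49. 53. 54.]
px [436 221] n 262 ctr [ 445.  -351.4] size 59 34 yaw 1.7 zmax 39 bgr [43. 47. 49.]
px [392 224] n 122 ctr [ 432.2 -218.8] size 33 29 yaw -88.6 zmax 40 bgr [48.5 53.  53. ]
px [ 93 281] n 208 ctr [241.9 656.7] size 83 30 yaw -85.1 zmax 55 bgr [60. 58. 59.]
px [493 293] n 305 ctr [ 247.3 -501.1] size 89 34 yaw -89.2 zmax 61 bgr [32. 31. 34.]
px [431 292] n 39 ctr [ 235.1 -337.8] size 23 17 yaw 6
[... 1481 characters left out ...]
4(124), np.int64(324), [690.0, -12.0, 165.0]), (np.int64(125), np.int64(321), [691.0, -5.0, 148.0]), (np.int64(125), np.int64(324), [686.0, -12.0, 169.0]), (np.int64(126), np.int64(321), [690.0, -5.0, 142.0]), (np.int64(126), np.int64(324), [671.0, -12.0, 213.0]), (np.int64(127), np.int64(321), [708.0, -5.0, 68.0]), (np.int64(127), np.int64(324), [667.0, -12.0, 216.0]), (np.int64(128), np.int64(322), [664.0, -7.0, 216.0]), (np.int64(128), np.int64(325), [665.0, -14.0, 215.0]), (np.int64(129), np.int64(323), [662.0, -9.0, 216.0]), (np.int64(129), np.int64(326), [661.0, -17.0, 220.0]), (np.int64(130), np.int64(324), [660.0, -12.0, 214.0]), (np.int64(131), np.int64(325), [660.0, -15.0, 203.0])]
```

View pics/crop0.png

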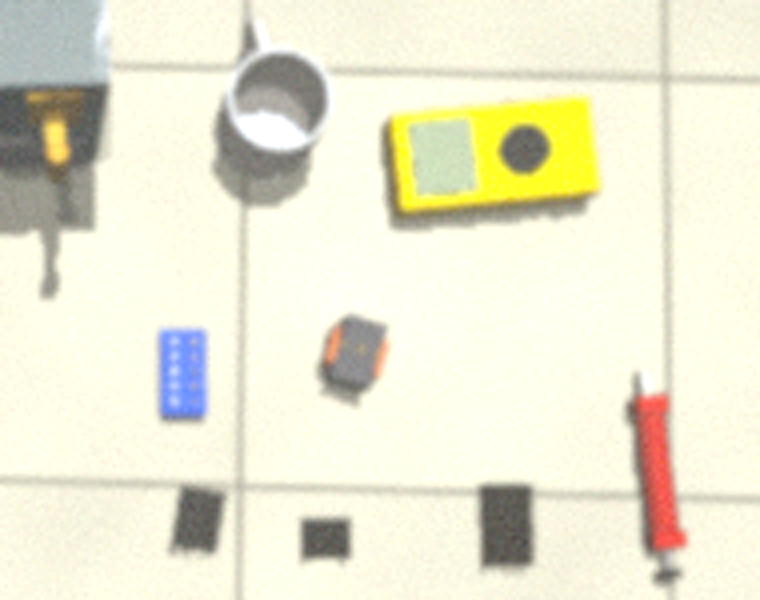

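The crop confirms the jig, the transformer and the red sucker (nozzle up, towards +x). The longest heatsink is the block at crop (507,525), which is world (445,-351). Next I fit the cabinet and work out the first move.

```bash
cat >> h.py <<'E'
def go(t,yaw=None):
    s=r.sense(); Rm=R.from_euler('xyz',s['tcp_rot'],degrees=True)
    y=s['tcp_rot'][2]
    print('t',round(s['time'],1),'pos',s['tool_pos'].round(1),'rot',s['tcp_rot'].round(1),'gap',round(s['finger_gap'],1))
    d=np.array(t)-s['tool_pos']
    if yaw is not None:
        dy=(yaw-y+180)%360-180; Rm2=R.from_euler('xyz',[180,0,yaw],degrees=True)
        print(' az %.1f'%(-dy),' then shift m',(Rm2.inv().apply(d)/1000).round(4))
    else: print(' shift m',(Rm.inv().apply(d)/1000).round(4))
E
python3 - <<'E'
from h import *
d=np.load('top0.npz'); W=d['W']
k=((W[...,2]>207)&(W[...,2]<218)&(W[...,0]>695)).astype(np.uint8)
n,l,s,c=cv2.connectedComponentsWithStats(k); i=1+s[1:,4].argmax()
w=W[l==i]; w=w[np.isfinite(w).all(1)]
q=cv2.minAreaRect(w[:,:2].astype(np.float32)); print(q,cv2.boxPoints(q).round(1).tolist())
w=W[(W[...,2]>206)&(W[...,2]<225)&(W[...,0]<690)&(W[...,0]>600)]; print('post',w.mean(0),w.min(0),w.max(0),len(w))
go([663,-12,290],90)
E
```

```text
((793.670654296875, 110.66883850097656), (182.76963806152344, 301.05865478515625), 3.539787769317627) [[693.2000122070312, 255.3000030517578], [711.7999877929688, -45.20000076293945], [894.2000122070312, -33.900001525878906], [875.5999755859375, 266.6000061035156]]
post [664.25661865 -12.06283909 213.79372334] [658.35207181 -17.20753495 206.28569005] [671.06952455  -6.82066196 219.84942939] 26
t 0.1 pos [ 234.  -552.   249.4] rot [-179.9   -0.    23. ] gap 85.4
 az -67.0  then shift m [ 0.54    0.429  -0.0406]
```

```bash
python3 -m handwheel '[[0,0,-0.008,0,0,-7.05,0.044],[0,0,-0.008,0,0,-7.05,0.044],[0,0,-0.008,0,0,-7.05,0.044],[0,0,-0.008,0,0,-7.05,0.044],[0,0,-0.008,0,0,-7.05,0.044],[0,0,0,0,0,-7.05,0.044],[0,0,0,0,0,-7.05,0.044],[0,0,0,0,0,-7.05,0.044]]' 60
python3 -m handwheel '[[0,0,0,0,0,-7.05,0.044],[0,0,0,0,0,-7.05,0.044],[0,0,0,0,0,0,0.044],[0,0,0,0,0,0,0.044]]'
python3 -c "
from h import *
go([664,-12,290],93.5)"
```

```text
time: 0.77
tool_pos: [234.0, -552.3, 289.9]
tcp_rot: [-180.0, -0.0, 79.7]
ft_force: [0.1, 0.3, -0.6]
finger_gap: 44.2
grip_force: 0.0
time: 1.1
tool_pos: [234.0, -552.3, 289.8]
tcp_rot: [-180.0, -0.0, 93.2]
ft_force: [-0.4, -0.8, -0.2]
finger_gap: 43.9
grip_force: 0.0
t 1.1 pos [ 234.  -552.3  289.8] rot [-180.    -0.    93.2] gap 43.9
 az -0.3  then shift m [ 5.130e-01  4.621e-01 -2.000e-04]
```

```bash
for i in 1; do
python3 -m handwheel '[[0.0256,0.0231,0,0,0,0,0.044],[0.0256,0.0231,0,0,0,0,0.044],[0.0256,0.0231,0,0,0,0,0.044],[0.0256,0.0231,0,0,0,0,0.044],[0.0256,0.0231,0,0,0,0,0.044],[0.0256,0.0231,0,0,0,0,0.044],[0.0256,0.0231,0,0,0,0,0.044],[0.0256,0.0231,0,0,0,0,0.044]]' >/dev/null
python3 -m handwheel '[[0.0256,0.0231,0,0,0,0,0.044],[0.0256,0.0231,0,0,0,0,0.044],[0.0256,0.0231,0,0,0,0,0.044],[0.0256,0.0231,0,0,0,0,0.044],[0.0256,0.0231,0,0,0,0,0.044],[0.0256,0.0231,0,0,0,0,0.044],[0.0256,0.0231,0,0,0,0,0.044],[0.0256,0.0231,0,0,0,0,0.044]]' >/dev/null
python3 -m handwheel '[[0.0256,0.0231,0,0,0,0,0.044],[0.0256,0.0231,0,0,0,0,0.044],[0.0256,0.0231,0,0,0,0,0.044],[0.0256,0.0231,0,0,0,0,0.044],[0,0,0,0,0,0,0.044],[0,0,0,0,0,0,0.044]]'
done
python3 -c "
from h import *
go([664,-12,197],93.5)"
```

```text
time: 2.93
tool_pos: [664.7, -11.6, 289.0]
tcp_rot: [-179.9, -0.0, 93.4]
ft_force: [0.1, -0.1, 0.1]
finger_gap: 43.8
grip_force: 0.0
t 2.9 pos [664.7 -11.6 289. ] rot [-179.9   -0.    93.4] gap 43.8
 az -0.1  then shift m [-0.0003 -0.0007  0.092 ]
```

```bash
python3 -m handwheel '[[0,0,0.023,0,0,0,0.044],[0,0,0.023,0,0,0,0.044],[0,0,0.023,0,0,0,0.044],[0,0,0.023,0,0,0,0.044],[0,0,0,0,0,0,0.044],[0,0,0,0,0,0,0.044]]'
python3 -m handwheel '[[0,0,0,0,0,0,0.01],[0,0,0,0,0,0,0.008],[0,0,0,0,0,0,0.008],[0,0,0,0,0,0,0.008],[0,0,0,0,0,0,0.008],[0,0,0,0,0,0,0.008]]' 60
```

```text
time: 3.43
tool_pos: [662.8, -14.4, 197.0]
tcp_rot: [-179.8, -0.0, 93.3]
ft_force: [-0.3, -0.5, 1.0]
finger_gap: 43.9
grip_force: 0.0
time: 3.93
tool_pos: [665.6, -13.9, 201.2]
tcp_rot: [179.8, 0.1, 93.4]
ft_force: [-1.3, -0.8, 6.2]
finger_gap: 12.2
grip_force: 58.6
```

```bash
python3 -m handwheel '[[0.0019,-0.0089,0,0,0,2,0.008],[0.0038,-0.0177,0,0,0,4,0.008],[0.0038,-0.0177,0,0,0,4,0.008],[0.0038,-0.0177,0,0,0,4,0.008]]'
python3 -c "
from h import *
go([664,-12,197])"
```

```text
time: 4.27
tool_pos: [603.9, 1.0, 201.2]
tcp_rot: [179.7, 0.0, 79.2]
ft_force: [0.7, 0.1, 7.8]
finger_gap: 12.4
grip_force: 59.4
t 4.3 pos [603.9   1.  201.2] rot [179.7   0.   79.2] gap 12.4
 shift m [-0.0015  0.0615  0.0045]
```

```bash
python3 -m handwheel '[[0.0038,-0.0177,0,0,0,4,0.008],[0.0038,-0.0177,0,0,0,4,0.008],[0.0038,-0.0177,0,0,0,4,0.008],[0.0038,-0.0177,0,0,0,4,0.008],[0.0038,-0.0177,0,0,0,4,0.008],[0.0038,-0.0177,0,0,0,4,0.008],[0.0038,-0.0177,0,0,0,4,0.008],[0.0038,-0.0177,0,0,0,4,0.008]]'
python3 -m handwheel '[[0.0038,-0.0177,0,0,0,4,0.008],[0.0038,-0.0177,0,0,0,4,0.008],[0.0038,-0.0177,0,0,0,4,0.008],[0.0038,-0.0177,0,0,0,4,0.008],[0.0038,-0.0177,0,0,0,4,0.008],[0.0038,-0.0177,0,0,0,4,0.008],[0.0038,-0.0177,0,0,0,4,0.008],[0.0038,-0.0177,0,0,0,4,0.008]]'
python3 -m handwheel '[[0,0,0,0,0,0,0.008],[0,0,0,0,0,0,0.008],[0,0,0,0,0,0,0.008]]'
python3 - <<'E'
from h import *
h=np.array([693.9,244.8]); s=r.sense(); d=s['tool_pos'][:2]-h
print('post door angle',3.54+ (np.degrees(np.arctan2(-45,-255*1.0))),np.hypot(*d))
a0=np.degrees(np.arctan2(-12.5-244.8,664.7-693.9)); a=np.degrees(np.arctan2(d[1],d[0])); print('theta',(a0-a)%360)
E
```

```text
time: 4.93
tool_pos: [488.4, 86.4, 201.1]
tcp_rot: [179.8, -0.1, 47.2]
ft_force: [-3.6, -4.6, 10.6]
finger_gap: 12.1
grip_force: 59.9
time: 5.6
tool_pos: [435.2, 221.1, 201.1]
tcp_rot: [-180.0, -0.0, 15.3]
ft_force: [-9.3, -1.9, 15.0]
finger_gap: 12.1
grip_force: 60.1
time: 5.85
tool_pos: [435.2, 221.5, 201.1]
tcp_rot: [-179.9, -0.0, 15.6]
ft_force: [-14.2, -0.4, 16.3]
finger_gap: 12.4
grip_force: 60.5
post door angle -166.4520201985587 259.72638571026187
theta 78.36935489799632
```

```bash
python3 -m handwheel '[[0,0,0,0,0,0,0.044],[0,0,0,0,0,0,0.044],[0,0,0,0,0,0,0.044],[0,0,0,0,0,0,0.044],[0,0,-0.02,0,0,0,0.044],[0,0,-0.035,0,0,0,0.044],[0,0,-0.035,0,0,0,0.044],[0,0,-0.035,0,0,0,0.044]]'
python3 - <<'E'
from h import *
p,W=snap('top','top1'); p2,_=snap('scene','scene1')
cv2.imwrite('pics/both1.png',np.vstack([p[40:300,100:560],p2[100:340,100:560]]))
objs(p,W)
go([486.5,-463,200],6.5)
E
```

```text
time: 6.52
tool_pos: [435.8, 219.8, 324.3]
tcp_rot: [180.0, 0.1, 15.4]
ft_force: [1.0, 0.6, 0.4]
finger_gap: 43.9
grip_force: 0.0
px [274 114] n 14490 ctr [657.1 114.5] size 455 324 yaw 3.3 zmax 214 bgr [114. 114. 107.]
px [378 116] n 665 ctr [ 749.8 -162.3] size 101 79 yaw 46.8 zmax 97 bgr [81. 86. 86.]
px [432 129] n 1403 ctr [ 723.7 -341.5] size 160 86 yaw -82.1 zmax 53 bgr [ 41. 151. 156.]
px [152 151] n 843 ctr [620.4 487.9] size 96 91 yaw -9.8 zmax 162 bgr [72. 69. 69.]
px [398 178] n 252 ctr [ 568.5 -237.4] size 49 43 yaw -15.9 zmax 53 bgr [82. 84. 87.]
px [355 183] n 260 ctr [ 553.1 -112.2] size 64 33 yaw 1.1 zmax 34 bgr [155.   94.5  79. ]
px [474 208] n 372 ctr [ 486.3 -463.4] size 155 28 yaw 7.3 zmax 37 bgr [ 45.   51.  138.5]
px [359 219] n 154 ctr [ 443.7 -124.1] size 45 34 yaw -9.4 zmax 39 bgr [52. 56. 57.]
px [436 221] n 262 ctr [ 444.8 -351.6] size 59 35 yaw 0.3 zmax 40 bgr [46. 50. 52.]
px [391 224] n 125 ctr [ 432.3 -218.6] size 33 29 yaw -88.4 zmax 40 bgr [50. 55. 57.]
px [ 93 281] n 206 ctr [242.8 657.2] size 85 30 yaw -86.8 zmax 54 bgr [64. 63. 63.]
px [493 293] n 306 ctr [ 247.3 -500.4] size 84 34 yaw -89.1 zmax 61 bgr [35. 34. 38.]
px [430 292] n 42 ctr [ 236.2 -336.7] size 24 14 yaw 64.9 zmax 25 bgr [136.   73.5  45.5]
t 6.6 pos [438.6 220.9 330.6] rot [-179.9   -0.6   15.4] gap 44.1
 az 8.9  then shift m [-0.0298  0.6849  0.1306]
```

View pics/both1.png

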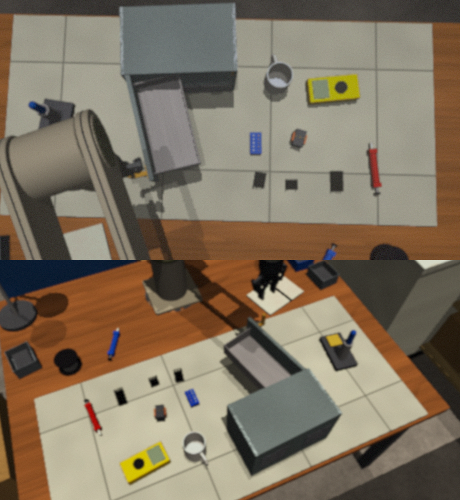

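```bash
python3 -m handwheel '[[-0.0016,0.038,0,0,0,4.2,0.06],[-0.0016,0.038,0,0,0,4.2,0.06],[-0.0016,0.038,0,0,0,0,0.06],[-0.0016,0.038,0,0,0,0,0.06],[-0.0016,0.038,0,0,0,0,0.06],[-0.0016,0.038,0,0,0,0,0.06],[-0.0016,0.038,0,0,0,0,0.06],[-0.0016,0.038,0,0,0,0,0.06]]' >/dev/null
python3 -m handwheel '[[-0.0016,0.036,0.018,0,0,0,0.06],[-0.0016,0.036,0.018,0,0,0,0.06],[-0.0016,0.036,0.018,0,0,0,0.06],[-0.0016,0.036,0.018,0,0,0,0.06],[-0.0016,0.036,0.018,0,0,0,0.06],[-0.0016,0.036,0.018,0,0,0,0.06],[-0.0016,0.036,0.018,0,0,0,0.06],[-0.0016,0.036,0.018,0,0,0,0.06]]' >/dev/null
python3 -m handwheel '[[-0.0016,0.036,0.018,0,0,0,0.06],[-0.0016,0.036,0.018,0,0,0,0.06],[0,0,0,0,0,0,0.06],[0,0,0,0,0,0,0.06]]' 40
python3 - <<'E'
from h import *
print(r.tip_reach)
p,W=snap('top','top2'); np.savez('top2.npz',p=p,W=W)
objs(p,W)
# rack floor
k=(W[...,2]>125)&(W[...,2]<138)&(W[...,0]>420)&(W[...,1]>20)&(W[...,1]<260); w=W[k]
q=cv2.minAreaRect(w[:,:2].astype(np.float32)); print('rack',q,np.median(w[:,2]),np.mean(w,0),cv2.boxPoints(q).round().tolist())
go([491,-462.5,37],7)
E
```

```text
time: 8.28
tool_pos: [495.4, -441.8, 138.9]
tcp_rot: [-179.7, 0.2, 6.9]
ft_force: [0.5, 0.5, -0.1]
finger_gap: 59.9
grip_force: 0.0
19.0
px [274 114] n 14497 ctr [656.5 125.2] size 454 347 yaw 3.6 zmax 214 bgr [109. 110. 102.]
px [378 116] n 622 ctr [ 752.  -173.8] size 100 75 yaw -15.1 zmax 97 bgr [73. 77. 78.]
px [432 129] n 1398 ctr [ 723.5 -337.3] size 151 85 yaw -82.9 zmax 53 bgr [ 39. 144. 150.]
px [153 165] n 1795 ctr [589.4 501.8] size 166 118 yaw -5.1 zmax 123 bgr [65. 69. 70.]
px [398 178] n 251 ctr [ 569.  -237.8] size 50 43 yaw -14.0 zmax 52 bgr [78. 81. 83.]
px [355 183] n 258 ctr [ 553.  -112.2] size 64 33 yaw 0.6 zmax 34 bgr [148.5  90.   75. ]
px [474 200] n 392 ctr [ 496.  -436.6] size 116 85 yaw -50.2 zmax 231 bgr [45.  48.5 68. ]
px [359 219] n 160 ctr [ 443.6 -123.6] size 45 35 yaw -9.5 zmax 39 bgr [51. 54. 55.]
px [436 221] n 269 ctr [ 445.  -350.7] size 60 34 yaw 3.5 zmax 40 bgr [40. 44. 45.]
px [392 224] n 124 ctr [ 432.3 -219. ] size 32 29 yaw -88.6 zmax 40 bgr [49. 51. 53.]
px [ 93 281] n 213 ctr [244.7 656.6] size 84 29 yaw -89.4 zmax 54 bgr [61. 60. 61.]
rack ((591.4141235351562, 143.60984802246094), (303.4807434082031, 130.5140838623047), 15.972604751586914) 129.9823868005499 [581.22173132 140.0702677  130.07233879] [[428.0, 165.0], [463.0, 39.0], [755.0, 123.0], [719.0, 248.0]]
t 8.3 pos [ 496.6 -441.2  141.3] rot [-1.798e+02  1.000e-01  7.000e+00] gap 60.1
 az -0.0  then shift m [-0.0081  0.0205  0.1043]
```

```bash
python3 -m handwheel '[[-0.004,0.0102,0,0,0,0,0.06],[-0.004,0.0102,0,0,0,0,0.06],[0,0,0.035,0,0,0,0.06],[0,0,0.035,0,0,0,0.06],[0,0,0.034,0,0,0,0.06],[0,0,0,0,0,0,0.06],[0,0,0,0,0,0,0.06]]' 40
python3 -m handwheel '[[0,0,0,0,0,0,0.01],[0,0,0,0,0,0,0.01],[0,0,0,0,0,0,0.01],[0,0,0,0,0,0,0.01],[0,0,0,0,0,0,0.01],[0,0,0,0,0,0,0.01]]' 40
python3 - <<'E'
from h import *
d=np.load('top2.npz');W=d['W']
h=np.array([693.9,244.8]); a=np.radians(3.54-78.4); X=np.array([np.cos(a),np.sin(a)]);Y=np.array([-X[1],X[0]])
q=(W[...,:2]-h); gx=q@X; gy=q@Y; z=W[...,2]
def prof(g,o,lo,hi,rng,st):
    for c in range(*rng,st):
        m=(abs(g-c)<st/2)&(o>lo)&(o<hi)
        if m.any(): print(c,round(float(np.nanmedian(z[m]))),end=' | ')
    print()
prof(gy,gx,50,95,(-300,0),5); prof(gx,gy,-200,-80,(-20,160),5)
E
```

```text
time: 8.92
tool_pos: [491.0, -461.3, 38.4]
tcp_rot: [-179.8, 0.1, 7.1]
ft_force: [0.3, -0.5, 0.6]
finger_gap: 60.1
grip_force: 0.0
time: 9.42
tool_pos: [493.7, -464.2, 43.3]
tcp_rot: [179.7, -0.2, 7.1]
ft_force: [-0.9, 0.8, 7.6]
finger_gap: 19.4
grip_force: 39.0
-300 11 | -295 13 | -290 12 | -285 13 | -280 12 | -275 12 | -270 12 | -265 11 | -260 146 | -255 13 | -250 129 | -245 130 | -240 130 | -235 130 | -230 131 | -225 129 | -220 129 | -215 130 | -210 130 | -205 130 | -200 130 | -195 130 | -190 129 | -185 130 | -180 129 | -175 130 | -170 130 | -165 130 | -160 130 | -155 131 | -150 130 | -145 130 | -140 130 | -135 130 | -130 130 | -125 129 | -120 130 | -115 130 | -110 129 | -105 131 | -100 130 | -95 130 | -90 130 | -85 129 | -80 130 | -75 131 | -70 130 | -65 131 | -60 130 | -55 131 | -50 130 | -45 131 | -40 130 | -35 130 | -30 129 | -25 129 | -20 145 | -15 172 | -10 212 | -5 212 | 
0 211 | 5 211 | 10 210 | 15 153 | 20 130 | 25 130 | 30 130 | 35 130 | 40 130 | 45 130 | 50 130 | 55 130 | 60 130 | 65 130 | 70 130 | 75 130 | 80 130 | 85 130 | 90 129 | 95 130 | 100 130 | 105 130 | 110 130 | 115 130 | 120 130 | 125 130 | 130 130 | 135 165 | 140 12 | 145 12 | 150 12 | 155 12 |
```

```bash
python3 -m handwheel '[[0,0,-0.02,0,0,0,0.01],[0,0,-0.03,0,0,0,0.01],[0,0,-0.03,0,0,0,0.01],[0,0,-0.03,0,0,0,0.01],[0,0,-0.03,0,0,0,0.01],[0,0,-0.03,0,0,0,0.01],[0,0,-0.03,0,0,0,0.01],[0,0,0,0,0,0,0.01]]' 60
python3 - <<'E'
from h import *
s=r.sense();print(s['tool_pos'],s['finger_gap'],s['ft_force'],s['grip_force'])
p,W=snap('top','top3'); p2,_=snap('scene')
cv2.imwrite('pics/c3.png',np.hstack([cv2.resize(p[100:300,380:560],None,fx=2,fy=2),cv2.resize(p2[130:330,120:320],None,fx=2,fy=2)]))
h=np.array([693.9,244.8]); a=np.radians(3.54-78.4); X=np.array([np.cos(a),np.sin(a)]);Y=np.array([-X[1],X[0]])
t=h+73*X-140*Y; print('ctr',t,'X',X,'Y',Y)
t=t+28*X
go([*t,235],15.1)
E
```

```text
time: 10.08
tool_pos: [494.5, -465.0, 250.2]
tcp_rot: [179.3, -0.5, 7.1]
ft_force: [-0.1, -1.1, 1.8]
finger_gap: 18.8
grip_force: 58.7
[ 494.48631936 -465.00087803  250.19679707] 18.830842245587554 [-0.10011263 -1.06070832  1.79371505] 58.74150574207306
ctr [577.82535439 137.76880527] X [ 0.26117847 -0.96529053] Y [0.96529053 0.26117847]
t 10.2 pos [ 493.1 -463.5  243.4] rot [179.7  -0.2   7.1] gap 18.8
 az -8.0  then shift m [ 0.2384 -0.5305  0.0084]
```

View pics/c3.png

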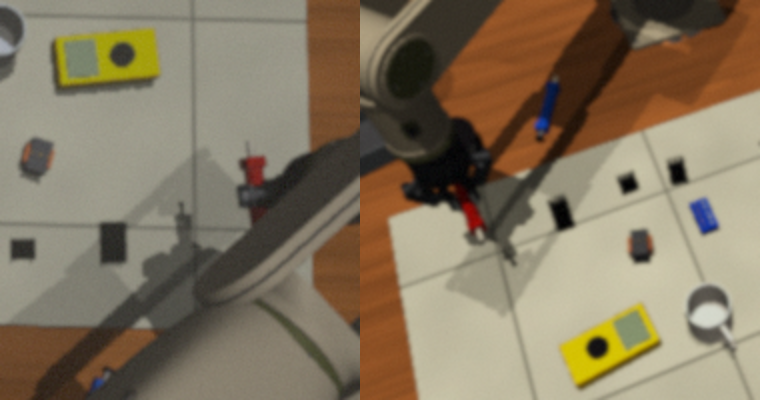

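```bash
python3 -m handwheel '[[0,0,0,0,0,-4,0.01],[0,0,0,0,0,-4,0.01],[0.0149,-0.0332,0,0,0,0,0.01],[0.0149,-0.0332,0,0,0,0,0.01],[0.0149,-0.0332,0,0,0,0,0.01],[0.0149,-0.0332,0,0,0,0,0.01],[0.0149,-0.0332,0,0,0,0,0.01],[0.0149,-0.0332,0,0,0,0,0.01]]' 
python3 -m handwheel '[[0.0149,-0.0332,0,0,0,0,0.01],[0.0149,-0.0332,0,0,0,0,0.01],[0.0149,-0.0332,0,0,0,0,0.01],[0.0149,-0.0332,0,0,0,0,0.01],[0.0149,-0.0332,0,0,0,0,0.01],[0.0149,-0.0332,0,0,0,0,0.01],[0.0149,-0.0332,0,0,0,0,0.01],[0.0149,-0.0332,0,0,0,0,0.01]]' 
python3 -m handwheel '[[0.0149,-0.0332,0,0,0,0,0.01],[0.0149,-0.0332,0,0,0,0,0.01],[0,0,0,0,0,0,0.01],[0,0,0,0,0,0,0.01]]'
python3 - <<'E'
from h import *
p,W=snap('top','top4')
go([604.9,110.8,163],15.1)
E
```

```text
time: 10.85
tool_pos: [525.8, -244.8, 237.9]
tcp_rot: [-179.9, 0.1, 15.1]
ft_force: [1.2, 0.6, -0.8]
finger_gap: 19.0
grip_force: 58.9
time: 11.52
tool_pos: [571.9, 42.5, 238.1]
tcp_rot: [-180.0, 0.1, 15.1]
ft_force: [1.2, 0.9, -0.0]
finger_gap: 18.4
grip_force: 58.9
time: 11.85
tool_pos: [583.3, 114.6, 237.8]
tcp_rot: [-180.0, 0.1, 15.3]
ft_force: [-0.0, -1.0, -1.1]
finger_gap: 18.8
grip_force: 59.0
t 11.9 pos [583.4 113.1 238. ] rot [1.80e+02 1.00e-01 1.52e+01] gap 18.7
 az 0.1  then shift m [0.0201 0.0078 0.075 ]
```

View pics/top4.png

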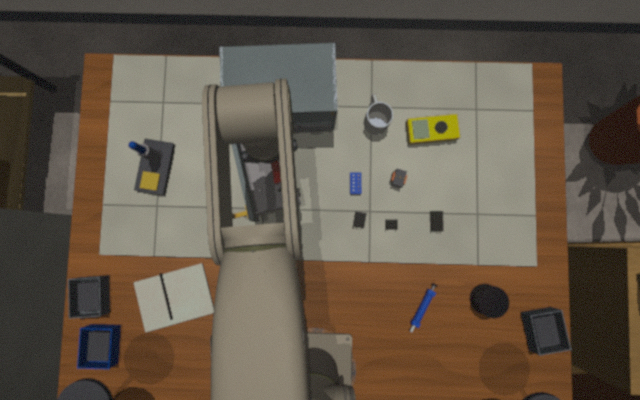

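```bash
python3 -m handwheel '[[0.012,0.008,0.012,0,0,0,0.01],[0,0,0.02,0,0,0,0.01],[0,0,0.02,0,0,0,0.01],[0,0,0.02,0,0,0,0.01],[0,0,0,0,0,0,0.01],[0,0,0,0,0,0,0.01]]' 
python3 -m handwheel '[[0,0,0,0,0,0,0.036],[0,0,0,0,0,0,0.036],[0,0,0,0,0,0,0.036],[0,0,0,0,0,0,0.036],[0,0,-0.02,0,0,0,0.036],[0,0,-0.03,0,0,0,0.036],[0,0,-0.04,0,0,0,0.036],[0,0,-0.04,0,0,0,0.036]]'
python3 - <<'E'
from h import *
go([553,-112.5,200],0.5)
E
```

```text
time: 12.4
tool_pos: [596.8, 106.5, 166.1]
tcp_rot: [-180.0, 0.2, 15.0]
ft_force: [0.6, -0.6, 0.1]
finger_gap: 18.6
grip_force: 60.5
time: 13.07
tool_pos: [597.1, 107.5, 298.4]
tcp_rot: [180.0, 0.1, 15.0]
ft_force: [0.3, 0.8, 0.8]
finger_gap: 36.0
grip_force: 0.0
t 13.1 pos [597.1 107.5 298.4] rot [1.8e+02 1.0e-01 1.5e+01] gap 36.0
 az 14.5  then shift m [-0.046   0.2196  0.0984]
```

```bash
python3 -m handwheel '[[0,0,0,0,0,4.8,0.06],[0,0,0,0,0,4.8,0.06],[0,0,0,0,0,4.8,0.06],[-0.0058,0.0275,0,0,0,0,0.06],[-0.0058,0.0275,0,0,0,0,0.06],[-0.0058,0.0275,0,0,0,0,0.06],[-0.0058,0.0275,0,0,0,0,0.06],[-0.0058,0.0275,0.02,0,0,0,0.06]]' 
python3 -m handwheel '[[-0.0058,0.0275,0.02,0,0,0,0.06],[-0.0058,0.0275,0.02,0,0,0,0.06],[-0.0058,0.0275,0.02,0,0,0,0.06],[0,0,0.03,0,0,0,0.06],[0,0,0.03,0,0,0,0.06],[0,0,0.03,0,0,0,0.06],[0,0,0,0,0,0,0.06],[0,0,0,0,0,0,0.06]]'
python3 - <<'E'
from h import *
p,W=snap('top','top5'); objs(p,W)
p2,_=snap('scene'); cv2.imwrite('pics/c5.png',np.hstack([cv2.resize(p[100:260,220:400],None,fx=2.2,fy=2.2),cv2.resize(p2[160:320,220:400],None,fx=2.2,fy=2.2)]))
go([553,-112.3,45],0.8)
E
```

```text
time: 13.73
tool_pos: [572.2, -31.7, 282.7]
tcp_rot: [179.9, -0.5, 0.7]
ft_force: [2.6, 0.0, 1.1]
finger_gap: 60.3
grip_force: 0.0
time: 14.4
tool_pos: [552.7, -112.5, 126.4]
tcp_rot: [-180.0, 0.2, 0.7]
ft_force: [-0.2, -0.1, 0.3]
finger_gap: 59.7
grip_force: 0.0
px [275 113] n 14344 ctr [660.4  96.2] size 453 315 yaw 2.9 zmax 214 bgr [107. 108. 101.]
px [379 111] n 449 ctr [ 758.1 -175.5] size 88 75 yaw -14.9 zmax 97 bgr [87. 91. 92.]
px [435 128] n 1227 ctr [ 720.8 -337.3] size 154 83 yaw -87.1 zmax 53 bgr [ 36. 147. 151.]
px [153 165] n 1789 ctr [587.2 492.4] size 160 93 yaw -8.0 zmax 123 bgr [64. 68. 69.]
px [353 185] n 172 ctr [ 537.7 -101.6] size 56 34 yaw 87.0 zmax 186 bgr [79. 59. 52.]
px [359 219] n 153 ctr [ 443.5 -124.7] size 45 32 yaw -9.5 zmax 40 bgr [36. 40. 42.]
px [436 221] n 269 ctr [ 445.1 -350.1] size 60 36 yaw 3.3 zmax 39 bgr [42. 46. 47.]
px [ 93 281] n 210 ctr [242.8 656.6] size 85 30 yaw -86.7 zmax 54 bgr [60.  58.5 59.5]
px [493 293] n 306 ctr [ 247.3 -501.2] size 86 34 yaw -89.0 zmax 61 bgr [33. 32. 35.]
px [431 292] n 38 ctr [ 239.5 -337.5] size 24 14 yaw -88.9 zmax 26 bgr [132.   69.   42.5]
t 14.5 pos [ 555.4 -113.   129.9] rot [179.9  -0.2   0.7] gap 60.0
 az -0.1  then shift m [-0.0024 -0.0008  0.0849]
```

View pics/c5.png

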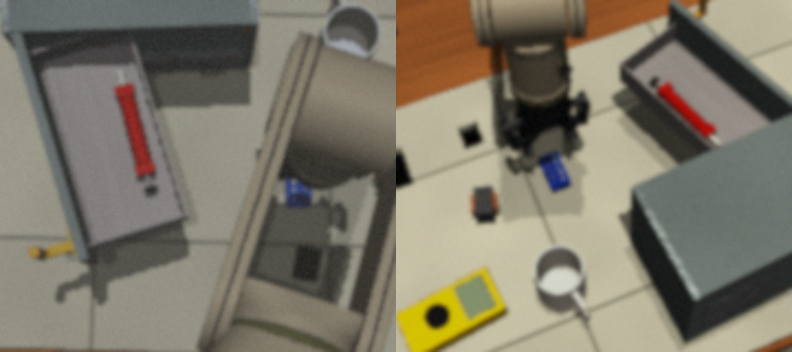

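```bash
python3 -m handwheel '[[-0.001,0,0.028,0,0,0,0.06],[0,0,0.028,0,0,0,0.06],[0,0,0.028,0,0,0,0.06],[0,0,0,0,0,0,0.06],[0,0,0,0,0,0,0.06]]' 
python3 -m handwheel '[[0,0,0,0,0,0,0.02],[0,0,0,0,0,0,0.02],[0,0,0,0,0,0,0.02],[0,0,0,0,0,0,0.02],[0,0,0,0,0,0,0.02],[0,0,0,0,0,0,0.02]]' 60
python3 -m handwheel '[[0,0,-0.02,0,0,0,0.02],[0,0,-0.03,0,0,0,0.02],[0,0,-0.03,0,0,0,0.02],[0,0,-0.03,0,0,0,0.02],[0,0,-0.03,0,0,0,0.02],[0,0,-0.03,0,0,0,0.02],[0,0,-0.03,0,0,0,0.02],[0,0,0,0,0,0,0.02]]' 60
cat >> h.py <<'E'
def place(gx,gy,z,yaw):
    h=np.array([693.9,244.8]); a=np.radians(3.54-78.4); X=np.array([np.cos(a),np.sin(a)]);Y=np.array([-X[1],X[0]])
    go([*(h+gx*X+gy*Y),z],yaw)
E
python3 -c "
from h import *
place(48,-75,168,105.1)"
```

```text
time: 14.92
tool_pos: [553.2, -112.5, 44.3]
tcp_rot: [-180.0, 0.0, 0.7]
ft_force: [0.1, 0.5, 0.0]
finger_gap: 59.5
grip_force: 0.0
time: 15.42
tool_pos: [555.5, -113.3, 47.1]
tcp_rot: [179.9, -0.3, 0.7]
ft_force: [-1.8, 1.1, 9.6]
finger_gap: 29.9
grip_force: 58.6
time: 16.08
tool_pos: [556.5, -113.7, 253.4]
tcp_rot: [179.8, -0.8, 0.7]
ft_force: [0.4, -0.8, 0.1]
finger_gap: 29.5
grip_force: 59.5
t 16.1 pos [ 556.5 -113.7  253.4] rot [179.8  -0.8   0.7] gap 29.5
 az -104.4  then shift m [0.2622 0.1511 0.0854]
```

```bash
python3 -m handwheel '[[0,0,0,0,0,-6.96,0.02],[0,0,0,0,0,-6.96,0.02],[0,0,0,0,0,-6.96,0.02],[0,0,0,0,0,-6.96,0.02],[0,0,0,0,0,-6.96,0.02],[0,0,0,0,0,-6.96,0.02],[0,0,0,0,0,-6.96,0.02],[0,0,0,0,0,-6.96,0.02]]'  >/dev/null
python3 -m handwheel '[[0,0,0,0,0,-6.96,0.02],[0,0,0,0,0,-6.96,0.02],[0,0,0,0,0,-6.96,0.02],[0,0,0,0,0,-6.96,0.02],[0,0,0,0,0,-6.96,0.02],[0,0,0,0,0,-6.96,0.02],[0,0,0,0,0,-6.96,0.02],[0,0,0,0,0,0,0.02]]' 
python3 -m handwheel '[[0.0328,0.0189,0,0,0,0,0.02],[0.0328,0.0189,0,0,0,0,0.02],[0.0328,0.0189,0,0,0,0,0.02],[0.0328,0.0189,0,0,0,0,0.02],[0.0328,0.0189,0,0,0,0,0.02],[0.0328,0.0189,0,0,0,0,0.02],[0.0328,0.0189,0,0,0,0,0.02],[0.0328,0.0189,0,0,0,0,0.02]]' 
python3 -m handwheel '[[0,0,0,0,0,0,0.02],[0,0,0,0,0,0,0.02]]'
python3 -c "
from h import *
place(48,-75,168,105.1)"
```

```text
time: 17.42
tool_pos: [553.3, -112.7, 244.6]
tcp_rot: [179.9, 0.1, 105.4]
ft_force: [-0.0, 0.1, -0.7]
finger_gap: 29.7
grip_force: 59.4
time: 18.08
tool_pos: [631.2, 181.8, 244.3]
tcp_rot: [179.9, 0.0, 104.8]
ft_force: [0.5, -16.1, 7.5]
finger_gap: 29.6
grip_force: 60.5
time: 18.25
tool_pos: [630.9, 182.2, 243.6]
tcp_rot: [180.0, 0.0, 105.0]
ft_force: [0.6, -1.3, -1.8]
finger_gap: 29.9
grip_force: 70.9
t 18.2 pos [630.9 182.2 243.6] rot [180.   0. 105.] gap 29.9
 az -0.1  then shift m [-0.004   0.0022  0.0756]
```

```bash
cat >> h.py <<'E'
def door(W):
    k=(W[...,2]>205)&(W[...,2]<216)&(W[...,0]>430)&(W[...,0]<690)&(W[...,1]>60)&(W[...,1]<300)
    w=W[k][:,:2]; h=np.array([693.9,244.8]); a=np.radians(3.54-78.4); X=np.array([np.cos(a),np.sin(a)]);Y=np.array([-X[1],X[0]])
    g=np.c_[(w-h)@X,(w-h)@Y]; g=g[(abs(g[:,0]-6)<25)&(g[:,1]>-290)&(g[:,1]<-10)]
    for lo in range(-280,0,40):
        q=g[(g[:,1]>=lo)&(g[:,1]<lo+40),0]
        print(lo+20,len(q),np.median(q).round(1) if len(q) else '',end=' | ')
    print()
E
python3 - <<'E'
from h import *
d=np.load('top2.npz'); door(d['W'])
p,W=snap('top','top6'); door(W)
E
```

```text
-260 70 8.0 | -220 79 7.4 | -180 79 7.4 | -140 80 7.1 | -100 77 7.1 | -60 79 6.8 | -20 59 6.9 | 
-260 0  | -220 0  | -180 66 11.0 | -140 78 9.9 | -100 75 8.7 | -60 20 7.0 | -20 0  |
```

```bash
sed -i 's/78\.4)/77.3)/g' h.py
python3 -m handwheel '[[0,0,-0.015,0,0,0,0.02],[-0.01,0,0,0,0,0,0.02],[0,0,0,0,0,0,0.02],[0,0,0,0,0,0,0.02]]'
python3 - <<'E'
from h import *
p,W=snap('top','top7'); door(W); p2,_=snap('scene')
cv2.imwrite('pics/c7.png',np.hstack([cv2.resize(p[100:250,210:350],None,fx=2.8,fy=2.8),cv2.resize(p2[160:310,280:420],None,fx=2.8,fy=2.8)]))
place(52,-78,170,106.2)
E
```

```text
time: 18.63
tool_pos: [633.8, 168.4, 258.5]
tcp_rot: [180.0, 0.0, 104.9]
ft_force: [-0.3, 0.5, -1.2]
finger_gap: 29.2
grip_force: 71.6
-260 0  | -220 0  | -180 66 7.3 | -140 79 7.4 | -100 76 7.0 | -60 47 6.3 | -20 0  | 
t 18.7 pos [633.2 169.3 257.7] rot [-180.    -0.   104.9] gap 29.6
 az -1.3  then shift m [0.0035 0.0013 0.0877]
```

View pics/c7.png

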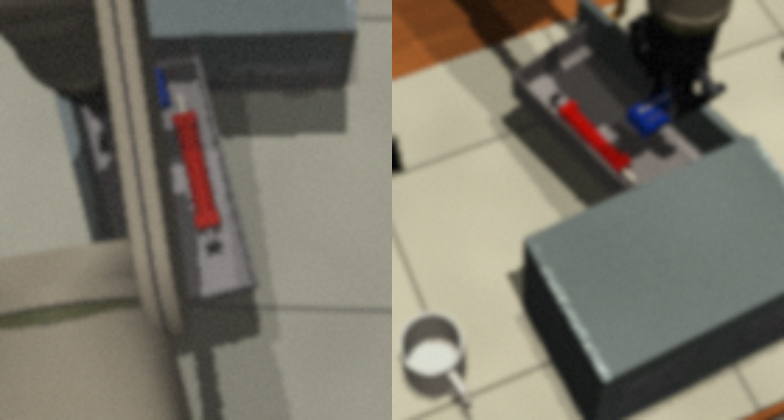

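```bash
python3 -m handwheel '[[0.0035,0.001,0,0,0,-1.2,0.02],[0,0,0.03,0,0,0,0.02],[0,0,0.03,0,0,0,0.02],[0,0,0.028,0,0,0,0.02],[0,0,0,0,0,0,0.02],[0,0,0,0,0,0,0.02]]'
python3 -m handwheel '[[0,0,0,0,0,0,0.048],[0,0,0,0,0,0,0.048],[0,0,0,0,0,0,0.048],[0,0,0,0,0,0,0.048],[0,0,-0.02,0,0,0,0.048],[0,0,-0.03,0,0,0,0.048],[0,0,-0.04,0,0,0,0.048],[0,0,-0.03,0,0,0,0.048]]'
python3 - <<'E'
from h import *
go([569,-237.6,200],-15)
E
```

```text
time: 19.23
tool_pos: [632.1, 174.1, 168.3]
tcp_rot: [-179.8, -0.0, 106.3]
ft_force: [-0.4, 0.0, -0.6]
finger_gap: 29.5
grip_force: 162.4
time: 19.9
tool_pos: [633.7, 174.1, 293.7]
tcp_rot: [179.9, 0.0, 106.3]
ft_force: [0.4, -0.3, 1.3]
finger_gap: 48.0
grip_force: 0.0
t 19.9 pos [633.7 174.1 293.7] rot [179.9   0.  106.3] gap 48.0
 az 121.3  then shift m [0.0441 0.4144 0.0937]
```

```bash
python3 -m handwheel '[[0,0,0,0,0,6.3,0.08],[0,0,0,0,0,6.3,0.08],[0,0,0,0,0,6.3,0.08],[0,0,0,0,0,6.3,0.08],[0,0,0,0,0,6.1,0.08],[0,0,0,0,0,0,0.08]]'
python3 - <<'E'
from h import *
p,W=snap('top','top8'); objs(p,W)
go([569,-237.6,200],75)
E
```

```text
time: 20.4
tool_pos: [633.7, 174.0, 291.1]
tcp_rot: [179.9, -0.0, 74.7]
ft_force: [0.2, -1.3, 0.4]
finger_gap: 79.8
grip_force: 0.0
px [293 105] n 8922 ctr [678.8  58. ] size 424 221 yaw 5.5 zmax 214 bgr [110. 110. 103.]
px [378 116] n 658 ctr [ 752.1 -173.7] size 100 75 yaw -14.1 zmax 96 bgr [80.  83.5 85. ]
px [432 129] n 1398 ctr [ 720.8 -343.3] size 167 79 yaw -82.0 zmax 53 bgr [ 41. 148. 153.]
px [151 167] n 1566 ctr [585.9 492.8] size 162 91 yaw -7.1 zmax 125 bgr [66. 71. 72.]
px [243 168] n 320 ctr [568.7 198.4] size 111 17 yaw 12.1 zmax 212 bgr [55.  56.5 56. ]
px [398 178] n 252 ctr [ 569.5 -237.7] size 51 42 yaw -15.5 zmax 52 bgr [80. 83. 86.]
px [439 201] n 264 ctr [ 503.4 -358.7] size 60 33 yaw 0.4 zmax 40 bgr [47. 52. 53.]
px [359 219] n 160 ctr [ 443.8 -124.2] size 45 33 yaw -9.3 zmax 40 bgr [51. 55. 56.]
px [391 224] n 128 ctr [ 432.3 -218.8] size 33 29 yaw -88.7 zmax 40 bgr [50.  54.5 57. ]
px [ 93 281] n 207 ctr [241.5 656.3] size 83 30 yaw -84.5 zmax 54 bgr [62. 62. 62.]
px [493 293] n 305 ctr [ 247.2 -500.6] size 86 34 yaw -89.3 zmax 61 bgr [34. 34. 37.]
px [431 292] n 41 ctr [ 235.4 -336.9] size 24 16 yaw 65.1 zmax 26 bgr [136.  72.  44.]
t 20.4 pos [633.7 174.1 291. ] rot [179.9  -0.   75.1] gap 79.9
 az 0.1  then shift m [-0.4144  0.0441  0.091 ]
```

The longest heatsink has been knocked aside, to (503,-359). I'll fetch the transformer now.

```bash
python3 -m handwheel '[[-0.0345,0.0037,0,0,0,0,0.08],[-0.0345,0.0037,0,0,0,0,0.08],[-0.0345,0.0037,0,0,0,0,0.08],[-0.0345,0.0037,0,0,0,0,0.08],[-0.0345,0.0037,0,0,0,0,0.08],[-0.0345,0.0037,0.015,0,0,0,0.08],[-0.0345,0.0037,0.015,0,0,0,0.08],[-0.0345,0.0037,0.015,0,0,0,0.08]]' >/dev/null
python3 -m handwheel '[[-0.0345,0.0037,0.015,0,0,0,0.08],[-0.0345,0.0037,0.015,0,0,0,0.08],[-0.0345,0.0037,0.015,0,0,0,0.08],[-0.0345,0.0037,0.02,0,0,0,0.08],[0,0,0.02,0,0,0,0.08],[0,0,0,0,0,0,0.08],[0,0,0,0,0,0,0.08]]'
python3 - <<'E'
from h import *
p,W=snap('top','top9'); objs(p,W,x0=400)
go([569.3,-237.6,47],75)
E
```

```text
time: 21.7
tool_pos: [568.0, -236.9, 159.3]
tcp_rot: [-179.8, -0.1, 75.1]
ft_force: [0.3, 0.5, 1.3]
finger_gap: 79.7
grip_force: 0.0
px [274 114] n 14433 ctr [659.1  94.7] size 453 317 yaw 3.6 zmax 214 bgr [109. 109. 102.]
px [378 116] n 653 ctr [ 757.  -175.3] size 108 75 yaw -15.3 zmax 96 bgr [77. 81. 81.]
px [411 126] n 195 ctr [ 722.4 -268.2] size 77 35 yaw -24.4 zmax 52 bgr [ 46. 130. 128.]
px [153 165] n 1800 ctr [589.4 491.9] size 165 92 yaw -7.8 zmax 123 bgr [66. 69. 70.]
px [406 194] n 38 ctr [ 505.7 -242.7] size 68 18 yaw -89.2 zmax 234 bgr [50.  55.  55.5]
px [439 200] n 239 ctr [ 503.3 -358.9] size 59 33 yaw 0.9 zmax 40 bgr [39. 42. 43.]
px [359 219] n 159 ctr [ 443.6 -124.5] size 45 32 yaw -9.5 zmax 40 bgr [47. 50. 51.]
t 21.8 pos [ 569.2 -236.7  161. ] rot [-180.    -0.    75.1] gap 79.7
 az 0.1  then shift m [-0.0008  0.0003  0.114 ]
```

```bash
python3 -m handwheel '[[-0.001,0,0.028,0,0,0,0.08],[0,0,0.028,0,0,0,0.08],[0,0,0.028,0,0,0,0.08],[0,0,0.028,0,0,0,0.08],[0,0,0,0,0,0,0.08],[0,0,0,0,0,0,0.08]]' 
python3 -m handwheel '[[0,0,0,0,0,0,0.03],[0,0,0,0,0,0,0.03],[0,0,0,0,0,0,0.03],[0,0,0,0,0,0,0.03],[0,0,0,0,0,0,0.03],[0,0,0,0,0,0,0.03]]' 60
python3 -m handwheel '[[0,0,-0.02,0,0,0,0.03],[0,0,-0.03,0,0,0,0.03],[0,0,-0.03,0,0,0,0.03],[0,0,-0.03,0,0,0,0.03],[0,0,-0.03,0,0,0,0.03],[0,0,-0.03,0,0,0,0.03],[0,0,-0.03,0,0,0,0.03],[0,0,-0.02,0,0,0,0.03]]'
python3 -m handwheel '[[0,0,0,0,0,-6.2,0.03],[0,0,0,0,0,-6.2,0.03],[0,0,0,0,0,-6.2,0.03],[0,0,0,0,0,-6.2,0.03],[0,0,0,0,0,-6.2,0.03],[0,0,0,0,0,0,0.03]]'
python3 - <<'E'
from h import *
p,W=snap('top'); door(W)
place(50,-150,176,106.2)
E
```

```text
time: 22.25
tool_pos: [568.7, -236.9, 48.6]
tcp_rot: [-179.9, -0.0, 75.1]
ft_force: [0.1, 0.1, -0.4]
finger_gap: 80.1
grip_force: 0.0
time: 22.75
tool_pos: [570.9, -239.2, 51.8]
tcp_rot: [179.7, 0.0, 75.0]
ft_force: [-0.7, 0.6, 7.5]
finger_gap: 46.5
grip_force: 63.1
time: 23.42
tool_pos: [569.5, -238.8, 273.6]
tcp_rot: [179.7, 0.1, 75.0]
ft_force: [0.8, 0.0, -1.4]
finger_gap: 46.5
grip_force: 62.6
time: 23.92
tool_pos: [568.8, -238.4, 269.6]
tcp_rot: [179.9, 0.1, 106.3]
ft_force: [-0.7, -0.1, -2.0]
finger_gap: 46.5
grip_force: 62.5
-260 73 8.7 | -220 78 8.6 | -180 80 8.0 | -140 77 8.0 | -100 78 7.4 | -60 73 7.1 | -20 56 6.9 | 
t 24.0 pos [ 568.8 -238.4  269.4] rot [1.799e+02 1.000e-01 1.059e+02] gap 46.6
 az -0.3  then shift m [0.379  0.105  0.0934]
```

```bash
python3 -m handwheel '[[0.0316,0.00875,0,0,0,0,0.03],[0.0316,0.00875,0,0,0,0,0.03],[0.0316,0.00875,0,0,0,0,0.03],[0.0316,0.00875,0,0,0,0,0.03],[0.0316,0.00875,0,0,0,0,0.03],[0.0316,0.00875,0,0,0,0,0.03],[0.0316,0.00875,0,0,0,0,0.03],[0.0316,0.00875,0,0,0,0,0.03]]' >/dev/null
python3 -m handwheel '[[0.0316,0.00875,0,0,0,0,0.03],[0.0316,0.00875,0,0,0,0,0.03],[0.0316,0.00875,0,0,0,0,0.03],[0.0316,0.00875,0,0,0,0,0.03],[0,0,0,0,0,0,0.03],[0,0,0,0,0,0,0.03]]'
python3 - <<'E'
from h import *
p,W=snap('top','top10'); door(W)
place(50,-150,174,106.2)
E
```

```text
time: 25.13
tool_pos: [565.1, 157.0, 268.8]
tcp_rot: [180.0, -0.0, 105.9]
ft_force: [-0.6, -1.0, -1.4]
finger_gap: 46.4
grip_force: 62.6
-260 74 8.8 | -220 80 8.5 | -180 80 8.0 | -140 30 7.4 | -100 0  | -60 0  | -20 0  | 
t 25.2 pos [565.3 155.6 268.7] rot [180.    0.  105.9] gap 46.8
 az -0.3  then shift m [-0.0004 -0.0016  0.0947]
```

```bash
python3 -m handwheel '[[0,0,0.03,0,0,0,0.03],[0,0,0.03,0,0,0,0.03],[0,0,0.02,0,0,0,0.03],[0,0,0.014,0,0,0,0.03],[0,0,0,0,0,0,0.03],[0,0,0,0,0,0,0.03]]'
python3 -m handwheel '[[0,0,0,0,0,0,0.058],[0,0,0,0,0,0,0.058],[0,0,0,0,0,0,0.058],[0,0,0,0,0,0,0.058],[0,0,-0.02,0,0,0,0.058],[0,0,-0.03,0,0,0,0.058],[0,0,-0.04,0,0,0,0.058],[0,0,-0.03,0,0,0,0.058]]'
python3 - <<'E'
from h import *
go([503.3,-358.8,160],0.7)
E
```

```text
time: 25.68
tool_pos: [565.2, 153.8, 174.1]
tcp_rot: [-179.9, 0.0, 105.8]
ft_force: [-0.1, -0.8, -1.9]
finger_gap: 46.4
grip_force: 63.1
time: 26.35
tool_pos: [565.5, 155.3, 297.4]
tcp_rot: [179.9, 0.0, 106.0]
ft_force: [0.0, 0.5, 0.4]
finger_gap: 57.9
grip_force: 0.0
t 26.4 pos [565.5 155.3 297.4] rot [179.9   0.  106. ] gap 57.9
 az 105.3  then shift m [-0.0685  0.5133  0.1374]
```

```bash
python3 -m handwheel '[[0,0,0,0,0,7.02,0.058],[0,0,0,0,0,7.02,0.058],[0,0,0,0,0,7.02,0.058],[0,0,0,0,0,7.02,0.058],[0,0,0,0,0,7.02,0.058],[0,0,0,0,0,7.02,0.058],[0,0,0,0,0,7.02,0.058],[0,0,0,0,0,7.02,0.058]]' >/dev/null
python3 -m handwheel '[[0,0,0,0,0,7.02,0.058],[0,0,0,0,0,7.02,0.058],[0,0,0,0,0,7.02,0.058],[0,0,0,0,0,7.02,0.058],[0,0,0,0,0,7.02,0.058],[0,0,0,0,0,7.02,0.058],[0,0,0,0,0,7.02,0.058],[0,0,0,0,0,0,0.058]]' >/dev/null
python3 -m handwheel '[[-0.0049,0.0367,0,0,0,0,0.058],[-0.0049,0.0367,0,0,0,0,0.058],[-0.0049,0.0367,0,0,0,0,0.058],[-0.0049,0.0367,0,0,0,0,0.058],[-0.0049,0.0367,0,0,0,0,0.058],[-0.0049,0.0367,0,0,0,0,0.058],[-0.0049,0.0367,0,0,0,0,0.058],[-0.0049,0.0367,0.02,0,0,0,0.058]]' >/dev/null
python3 -m handwheel '[[-0.0049,0.0367,0.02,0,0,0,0.058],[-0.0049,0.0367,0.02,0,0,0,0.058],[-0.0049,0.0367,0.02,0,0,0,0.058],[-0.0049,0.0367,0.02,0,0,0,0.058],[-0.0049,0.0367,0.02,0,0,0,0.058],[-0.0049,0.0367,0.02,0,0,0,0.058],[0,0,0,0,0,0,0.058],[0,0,0,0,0,0,0.058]]'
python3 - <<'E'
from h import *
p,W=snap('top','top11'); objs(p,W,x0=400); door(W)
cv2.imwrite('pics/c11.png',cv2.resize(p[80:260,200:480],None,fx=2.5,fy=2.5))
go([503.3,-358.8,46],0.7)
E
```

```text
time: 29.02
tool_pos: [501.4, -358.0, 153.6]
tcp_rot: [-179.9, 0.2, 0.7]
ft_force: [-0.1, 0.8, 0.9]
finger_gap: 58.0
grip_force: 0.0
px [274 114] n 14431 ctr [663.5 110.7] size 456 358 yaw 6.7 zmax 214 bgr [110. 110. 103.]
px [378 116] n 666 ctr [ 751.8 -173.6] size 100 75 yaw -15.0 zmax 97 bgr [78.  82.5 83. ]
px [432 129] n 1394 ctr [ 722.8 -336.9] size 151 85 yaw -81.9 zmax 53 bgr [ 39. 147. 152.]
px [153 165] n 1793 ctr [587.3 494.9] size 160 99 yaw -7.1 zmax 123 bgr [67. 70. 71.]
px [439 202] n 223 ctr [ 504.4 -335. ] size 86 54 yaw 73.7 zmax 232 bgr [42. 46. 47.]
px [359 219] n 144 ctr [ 443.5 -125. ] size 45 32 yaw -9.7 zmax 39 bgr [50.  54.  55.5]
px [392 224] n 126 ctr [ 430.9 -218.7] size 32 32 yaw -88.1 zmax 40 bgr [48. 51. 53.]
-260 76 8.7 | -220 78 8.3 | -180 80 8.0 | -140 79 7.9 | -100 76 7.5 | -60 78 7.4 | -20 56 7.0 | 
t 29.1 pos [ 502.6 -357.1  155.2] rot [-179.9    0.     0.7] gap 58.0
 az 0.0  then shift m [0.0007 0.0017 0.1092]
```

View pics/c11.png

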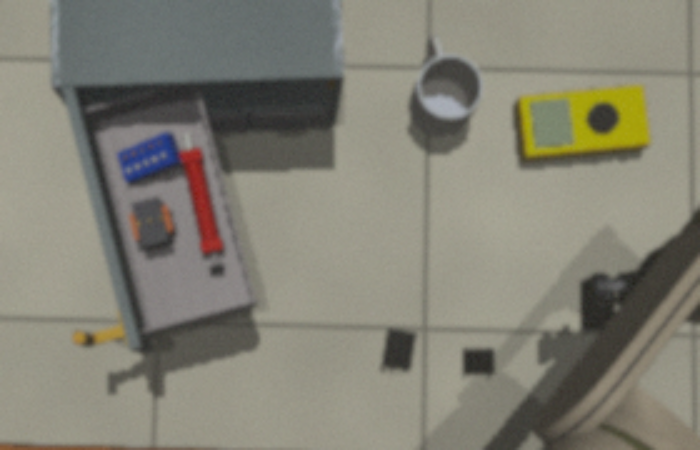

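The picture shows the jig at crop (148,157), the transformer at (152,223) and the sucker at (200,205), all lying flat in the rack. There is free space at about (180,290) for the heatsink.

```bash
python3 -m handwheel '[[0.0007,0.0015,0.028,0,0,0,0.058],[0,0,0.028,0,0,0,0.058],[0,0,0.028,0,0,0,0.058],[0,0,0.025,0,0,0,0.058],[0,0,0,0,0,0,0.058],[0,0,0,0,0,0,0.058]]' 
python3 -m handwheel '[[0,0,0,0,0,0,0.018],[0,0,0,0,0,0,0.018],[0,0,0,0,0,0,0.018],[0,0,0,0,0,0,0.018],[0,0,0,0,0,0,0.018],[0,0,0,0,0,0,0.018]]' 60
python3 -m handwheel '[[0,0,-0.02,0,0,0,0.018],[0,0,-0.03,0,0,0,0.018],[0,0,-0.03,0,0,0,0.018],[0,0,-0.03,0,0,0,0.018],[0,0,-0.03,0,0,0,0.018],[0,0,-0.03,0,0,0,0.018],[0,0,-0.03,0,0,0,0.018],[0,0,-0.02,0,0,0,0.018]]'
python3 -m handwheel '[[0,0,0,0,0,-7.02,0.018],[0,0,0,0,0,-7.02,0.018],[0,0,0,0,0,-7.02,0.018],[0,0,0,0,0,-7.02,0.018],[0,0,0,0,0,-7.02,0.018],[0,0,0,0,0,-7.02,0.018],[0,0,0,0,0,-7.02,0.018],[0,0,0,0,0,-7.02,0.018]]' >/dev/null
python3 -m handwheel '[[0,0,0,0,0,-7.02,0.018],[0,0,0,0,0,-7.02,0.018],[0,0,0,0,0,-7.02,0.018],[0,0,0,0,0,-7.02,0.018],[0,0,0,0,0,-7.02,0.018],[0,0,0,0,0,-7.02,0.018],[0,0,0,0,0,-7.02,0.018],[0,0,0,0,0,0,0.018]]'
python3 -c "
from h import *
place(54,-218,168,106.2)"
```

```text
time: 29.57
tool_pos: [503.9, -356.7, 46.8]
tcp_rot: [-179.9, 0.1, 0.8]
ft_force: [0.4, 0.0, 0.2]
finger_gap: 58.0
grip_force: 0.0
time: 30.07
tool_pos: [505.8, -359.6, 50.3]
tcp_rot: [179.8, -0.3, 0.7]
ft_force: [-0.1, 1.4, 6.6]
finger_gap: 29.6
grip_force: 60.0
time: 30.73
tool_pos: [504.7, -359.1, 272.5]
tcp_rot: [179.8, -0.3, 0.7]
ft_force: [0.3, -0.1, -0.2]
finger_gap: 30.1
grip_force: 59.6
time: 32.07
tool_pos: [504.0, -358.5, 268.4]
tcp_rot: [179.9, 0.1, 106.3]
ft_force: [-0.4, 0.1, -0.4]
finger_gap: 29.3
grip_force: 59.6
t 32.1 pos [ 504.  -358.5  268.4] rot [1.799e+02 1.000e-01 1.063e+02] gap 29.3
 az 0.1  then shift m [0.4722 0.1327 0.1004]
```

```bash
python3 -m handwheel '[[0.0337,0.0095,0,0,0,0,0.018],[0.0337,0.0095,0,0,0,0,0.018],[0.0337,0.0095,0,0,0,0,0.018],[0.0337,0.0095,0,0,0,0,0.018],[0.0337,0.0095,0,0,0,0,0.018],[0.0337,0.0095,0,0,0,0,0.018],[0.0337,0.0095,0,0,0,0,0.018],[0.0337,0.0095,0,0,0,0,0.018]]' >/dev/null
python3 -m handwheel '[[0.0337,0.0095,0,0,0,0,0.018],[0.0337,0.0095,0,0,0,0,0.018],[0.0337,0.0095,0,0,0,0,0.018],[0.0337,0.0095,0,0,0,0,0.018],[0.0337,0.0095,0,0,0,0,0.018],[0.0337,0.0095,0,0,0,0,0.018],[0,0,0,0,0,0,0.018],[0,0,0,0,0,0,0.018]]'
python3 - <<'E'
from h import *
p,W=snap('top','top12'); door(W)
place(54,-218,169,106.2)
E
```

```text
time: 33.4
tool_pos: [501.7, 133.6, 267.7]
tcp_rot: [179.9, 0.0, 106.0]
ft_force: [0.2, 0.0, -0.8]
finger_gap: 29.7
grip_force: 59.7
-260 75 8.6 | -220 27 7.8 | -180 0  | -140 0  | -100 0  | -60 1 10.8 | -20 59 7.1 | 
t 33.5 pos [501.9 132.3 267.5] rot [179.9   0.  105.9] gap 29.8
 az -0.3  then shift m [ 0.0003 -0.0022  0.0985]
```

```bash
python3 -m handwheel '[[0,-0.001,0.03,0,0,0,0.018],[0,0,0.03,0,0,0,0.018],[0,0,0.022,0,0,0,0.018],[0,0,0.015,0,0,0,0.018],[0,0,0,0,0,0,0.018],[0,0,0,0,0,0,0.018]]'
python3 -m handwheel '[[0,0,0,0,0,0,0.04],[0,0,0,0,0,0,0.04],[0,0,0,0,0,0,0.04],[0,0,0,0,0,0,0.04],[0,0,-0.02,0,0,0,0.04],[0,0,-0.03,0,0,0,0.04],[0,0,-0.04,0,0,0,0.04],[0,0,-0.03,0,0,0,0.04]]' 
python3 -m handwheel '[[-0.03,0,-0.01,0,0,0,0.04],[-0.03,0,-0.01,0,0,0,0.04],[-0.03,0,-0.01,0,0,0,0.04],[-0.03,0,-0.01,0,0,0,0.04],[-0.03,0,0,0,0,0,0.04],[-0.03,0,0,0,0,0,0.04],[-0.03,0,0,0,0,0,0.04],[0,0,0,0,0,0,0.04]]'
python3 - <<'E'
from h import *
p,W=snap('top','top13'); door(W); objs(p,W,x0=400)
cv2.imwrite('pics/c13.png',cv2.resize(p[80:260,200:480],None,fx=2.5,fy=2.5))
w=W[(W[...,2]>209)&(W[...,2]<225)&(W[...,0]>400)&(W[...,0]<455)&(W[...,1]>195)&(W[...,1]<260)]; print('post',w.mean(0),len(w))
a=np.radians(3.54-77.3); print(693.9-45*np.cos(a)+255*np.sin(a), 244.8-45*np.sin(a)-255*np.cos(a))
E
```

```text
time: 33.95
tool_pos: [500.8, 130.0, 169.4]
tcp_rot: [-180.0, 0.0, 105.8]
ft_force: [0.4, 0.1, -0.9]
finger_gap: 29.9
grip_force: 68.1
time: 34.62
tool_pos: [500.9, 131.6, 292.5]
tcp_rot: [179.9, 0.0, 106.0]
ft_force: [0.6, 0.3, 0.7]
finger_gap: 39.9
grip_force: 0.0
time: 35.28
tool_pos: [559.2, -75.1, 329.5]
tcp_rot: [-180.0, 0.1, 105.7]
ft_force: [-0.1, 1.0, 0.2]
finger_gap: 39.5
grip_force: 0.0
-260 77 9.0 | -220 80 8.9 | -180 78 8.0 | -140 79 7.7 | -100 77 7.7 | -60 74 7.2 | -20 58 6.8 | 
px [272 114] n 13918 ctr [657.3 123.5] size 453 342 yaw 3.3 zmax 214 bgr [108. 109. 102.]
px [443 129] n 826 ctr [ 727.6 -360.5] size 105 88 yaw -84.2 zmax 54 bgr [ 21. 155. 162.]
px [153 165] n 1800 ctr [587.2 491.7] size 160 92 yaw -8.1 zmax 123 bgr [66. 70. 70.]
px [359 219] n 152 ctr [ 443.5 -124.6] size 45 32 yaw -9.3 zmax 40 bgr [41. 46. 46.]
post [437.99442294 214.10528189 213.67566905] 25
436.49007159366965 216.69077094888777
```

View pics/c13.png

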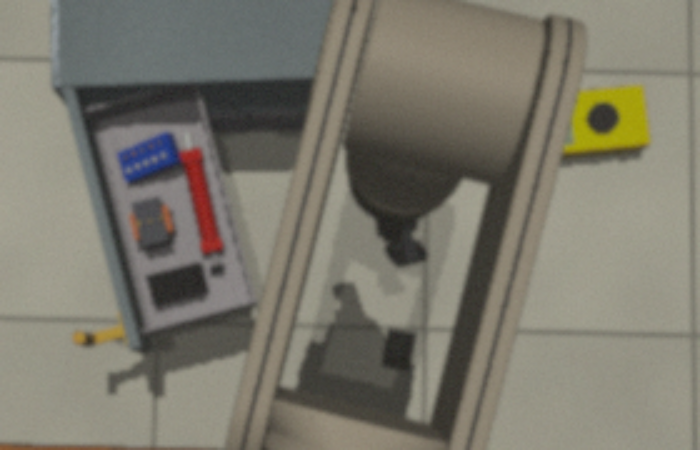

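```bash
python3 -m handwheel '[[0,0,0,0,0,6.85,0.044],[0,0,0,0,0,6.85,0.044],[0,0,0,0,0,6.85,0.044],[0,0,0,0,0,6.85,0.044],[0,0,0,0,0,6.85,0.044],[0,0,0,0,0,6.85,0.044],[0,0,0,0,0,6.85,0.044],[0,0,0,0,0,6.85,0.044]]' >/dev/null
python3 -m handwheel '[[0,0,0,0,0,6.85,0.044],[0,0,0,0,0,6.85,0.044],[0,0,0,0,0,6.85,0.044],[0,0,0,0,0,6.85,0.044],[0,0,0,0,0,6.85,0.044],[0,0,0,0,0,0,0.044],[0,0,0,0,0,0,0.044]]'
python3 - <<'E'
from h import *
go([437.3,215.5,300],16.7)
E
```

```text
time: 36.58
tool_pos: [558.6, -69.5, 329.9]
tcp_rot: [-180.0, -0.0, 17.2]
ft_force: [-0.4, 0.7, -0.0]
finger_gap: 43.7
grip_force: 0.0
t 36.6 pos [558.6 -69.5 329.9] rot [-180.    -0.    17.2] gap 43.7
 az 0.5  then shift m [-0.0342 -0.3078  0.0299]
```

```bash
python3 -m handwheel '[[-0.0043,-0.0385,0,0,0,0.5,0.044],[-0.0043,-0.0385,0,0,0,0,0.044],[-0.0043,-0.0385,0,0,0,0,0.044],[-0.0043,-0.0385,0,0,0,0,0.044],[-0.0043,-0.0385,0,0,0,0,0.044],[-0.0043,-0.0385,0,0,0,0,0.044],[-0.0043,-0.0385,0,0,0,0,0.044],[-0.0043,-0.0385,0,0,0,0,0.044]]' >/dev/null
python3 -m handwheel '[[0,0,0.03,0,0,0,0.044],[0,0,0,0,0,0,0.044],[0,0,0,0,0,0,0.044]]'
python3 - <<'E'
from h import *
go([437.3,215.5,202],16.7)
E
```

```text
time: 37.5
tool_pos: [437.0, 215.2, 298.3]
tcp_rot: [180.0, 0.2, 16.7]
ft_force: [0.4, -1.2, 0.3]
finger_gap: 43.8
grip_force: 0.0
t 37.5 pos [437.  215.2 298.3] rot [180.    0.2  16.7] gap 43.8
 az -0.0  then shift m [ 0.0004 -0.0002  0.0963]
```

```bash
python3 -m handwheel '[[0,0,0.024,0,0,0,0.044],[0,0,0.024,0,0,0,0.044],[0,0,0.024,0,0,0,0.044],[0,0,0.023,0,0,0,0.044],[0,0,0,0,0,0,0.044],[0,0,0,0,0,0,0.044]]'
python3 -m handwheel '[[0,0,0,0,0,0,0.008],[0,0,0,0,0,0,0.008],[0,0,0,0,0,0,0.008],[0,0,0,0,0,0,0.008],[0,0,0,0,0,0,0.008],[0,0,0,0,0,0,0.008]]' 60
python3 -m handwheel '[[-0.0007,0.0045,0,0,0,-1,0.008],[-0.0014,0.0089,0,0,0,-2,0.008],[-0.0014,0.0089,0,0,0,-2,0.008],[-0.0014,0.0089,0,0,0,-2,0.008],[-0.0014,0.0089,0,0,0,-2,0.008],[-0.0014,0.0089,0,0,0,-2,0.008],[-0.0014,0.0089,0,0,0,-2,0.008],[-0.0014,0.0089,0,0,0,-2,0.008]]'
```

```text
time: 38.0
tool_pos: [438.4, 214.0, 204.9]
tcp_rot: [180.0, 0.1, 16.4]
ft_force: [0.1, -0.5, 0.7]
finger_gap: 43.9
grip_force: 0.0
time: 38.5
tool_pos: [439.6, 215.5, 207.3]
tcp_rot: [180.0, -0.2, 16.4]
ft_force: [-0.6, 0.1, 6.5]
finger_gap: 12.1
grip_force: 58.4
time: 39.17
tool_pos: [456.3, 150.1, 207.3]
tcp_rot: [179.9, -0.3, 31.5]
ft_force: [2.2, 3.4, 3.4]
finger_gap: 11.7
grip_force: 58.4
```

```bash
python3 -m handwheel '[[-0.0014,0.0089,0,0,0,-2,0.008],[-0.0014,0.0089,0,0,0,-2,0.008],[-0.0014,0.0089,0,0,0,-2,0.008],[-0.0014,0.0089,0,0,0,-2,0.008],[-0.0014,0.0089,0,0,0,-2,0.008],[-0.0014,0.0089,0,0,0,-2,0.008],[-0.0014,0.0089,0,0,0,-2,0.008],[-0.0014,0.0089,0,0,0,-2,0.008]]'
python3 -m handwheel '[[-0.0014,0.0089,0,0,0,-2,0.008],[-0.0014,0.0089,0,0,0,-2,0.008],[-0.0014,0.0089,0,0,0,-2,0.008],[-0.0014,0.0089,0,0,0,-2,0.008],[-0.0014,0.0089,0,0,0,-2,0.008],[-0.0014,0.0089,0,0,0,-2,0.008],[-0.0014,0.0089,0,0,0,-2,0.008],[-0.0014,0.0089,0,0,0,-2,0.008]]'
python3 -m handwheel '[[-0.0014,0.0089,0,0,0,-2,0.008],[-0.0014,0.0089,0,0,0,-2,0.008],[-0.0014,0.0089,0,0,0,-2,0.008],[-0.0014,0.0089,0,0,0,-2,0.008],[-0.0014,0.0089,0,0,0,-2,0.008],[-0.0014,0.0089,0,0,0,-2,0.008],[-0.0014,0.0089,0,0,0,-2,0.008],[0,0,0,0,0,0,0.008]]'
python3 -c "
from h import *
go([664.5,-12.3,202],93.5)
h=np.array([693.9,244.8]); d=r.sense()['tool_pos'][:2]-h
a0=np.degrees(np.arctan2(-12.5-244.8,664.7-693.9)); a=np.degrees(np.arctan2(d[1],d[0])); print('theta',a0-a,np.hypot(*d))"
```

```text
time: 39.83
tool_pos: [492.1, 87.7, 207.3]
tcp_rot: [179.8, -0.3, 47.5]
ft_force: [4.1, 3.9, 2.7]
finger_gap: 12.2
grip_force: 58.5
time: 40.5
tool_pos: [543.4, 37.9, 207.3]
tcp_rot: [179.8, -0.2, 63.6]
ft_force: [3.0, 7.4, 2.6]
finger_gap: 11.8
grip_force: 58.6
time: 41.17
tool_pos: [598.9, 7.0, 207.4]
tcp_rot: [179.7, -0.2, 77.6]
ft_force: [4.8, 6.9, 3.8]
finger_gap: 12.0
grip_force: 59.3
t 41.2 pos [598.9   7.  207.4] rot [179.7  -0.2  77.6] gap 12.0
 az -15.9  then shift m [-0.0232  0.0643  0.0054]
theta 15.301885776774967 256.1118937606714
```

```bash
python3 -m handwheel '[[-0.0014,0.0089,0,0,0,-2,0.008],[-0.0014,0.0089,0,0,0,-2,0.008],[-0.0014,0.0089,0,0,0,-2,0.008],[-0.0014,0.0089,0,0,0,-2,0.008],[-0.0014,0.0089,0,0,0,-2,0.008],[-0.0014,0.0089,0,0,0,-2,0.008],[-0.0007,0.0045,0,0,0,-1,0.008],[0,0,0,0,0,0,0.008]]'
python3 -m handwheel '[[-0.0007,0.0045,0,0,0,-1,0.008],[0,0.0045,0,0,0,-1,0.008],[0,0,0,0,0,0,0.008],[0,0,0,0,0,0,0.008]]'
python3 -c "
from h import *
go([664.5,-12.3,202],93.5)"
```

```text
time: 41.83
tool_pos: [654.5, -8.5, 207.4]
tcp_rot: [179.7, -0.1, 90.6]
ft_force: [1.4, 7.2, 4.4]
finger_gap: 11.9
grip_force: 59.5
time: 42.17
tool_pos: [662.9, -9.8, 207.4]
tcp_rot: [179.7, -0.1, 92.5]
ft_force: [1.2, 5.1, 5.8]
finger_gap: 11.7
grip_force: 59.6
t 42.2 pos [662.9  -9.8 207.4] rot [ 1.797e+02 -1.000e-01  9.250e+01] gap 11.7
 az -1.0  then shift m [-0.0026  0.0014  0.0054]
```

```bash
python3 -m handwheel '[[0,0.003,0,0,0,-0.7,0.008],[0,0.002,0,0,0,0,0.008],[0,0,0,0,0,0,0.008],[0,0,0,0,0,0,0.008]]'
```

```text
time: 42.5
tool_pos: [665.8, -10.1, 207.4]
tcp_rot: [-180.0, -0.0, 93.2]
ft_force: [-10.6, 2.0, 11.7]
finger_gap: 12.1
grip_force: 60.3
```

```bash
python3 -m handwheel '[[0,0,0,0,0,0,0.044],[0,0,0,0,0,0,0.044],[0,0,0,0,0,0,0.044],[0,0,0,0,0,0,0.044],[0,0,-0.02,0,0,0,0.044],[0,0,-0.03,0,0,0,0.044],[0,0,-0.04,0,0,0,0.044],[0,0,-0.03,0,0,0,0.044]]' 
python3 -m handwheel '[[-0.03,-0.03,0,0,0,0,0.044],[-0.03,-0.03,0,0,0,0,0.044],[-0.03,-0.03,0,0,0,0,0.044],[-0.03,-0.03,0,0,0,0,0.044],[-0.03,-0.03,0,0,0,0,0.044],[-0.03,-0.03,0,0,0,0,0.044],[-0.03,-0.03,0,0,0,0,0.044],[-0.03,-0.03,0,0,0,0,0.044]]' >/dev/null
python3 - <<'E'
from h import *
p,W=snap('top','top14'); objs(p,W,x0=400); p2,_=snap('scene')
cv2.imwrite('pics/c14.png',np.vstack([p[40:260,100:560],p2[140:380,100:560]]))
w=W[(W[...,2]>207)&(W[...,2]<225)&(W[...,0]<690)&(W[...,0]>600)]; print('post',w.mean(0),len(w))
print(r.sense()['tool_pos'],r.sense()['time'])
E
```

```text
time: 43.17
tool_pos: [666.2, -10.6, 327.2]
tcp_rot: [179.9, 0.0, 93.1]
ft_force: [1.6, -0.5, 1.2]
finger_gap: 44.1
grip_force: 0.0
px [279  88] n 10054 ctr [769.4 108.6] size 301 233 yaw -87.3 zmax 214 bgr [109. 109. 102.]
px [378 116] n 664 ctr [ 752.7 -173.9] size 102 75 yaw -15.2 zmax 96 bgr [79.  83.  83.5]
px [432 129] n 1397 ctr [ 719.4 -342.8] size 162 78 yaw -83.8 zmax 53 bgr [ 39. 146. 152.]
px [153 165] n 1796 ctr [587.  491.9] size 160 93 yaw -8.1 zmax 123 bgr [66. 70. 70.]
px [359 219] n 149 ctr [ 443.2 -127.1] size 45 37 yaw -8.4 zmax 39 bgr [51. 54. 56.]
px [392 224] n 128 ctr [ 431.6 -221.9] size 39 31 yaw 89.4 zmax 39 bgr [46. 50. 52.]
post [664.03785062 -12.06591013 214.09141653] 25
[ 440.03402478 -263.08546515  325.04141975] 43.9333
```

View pics/c14.png

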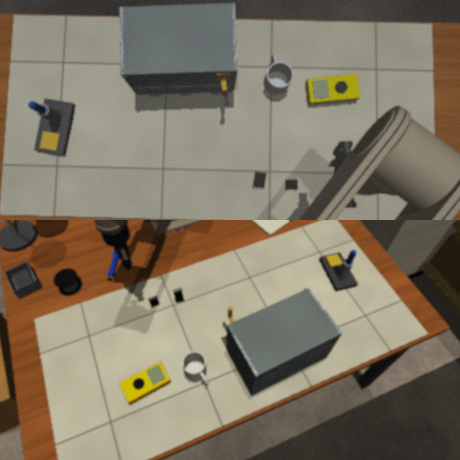

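The picture shows the door shut, with the post back at its starting spot. The two shorter heatsinks are on the shelf, the bystanders have not moved, and nothing was left behind. Handing in.

```bash
python3 -m handwheel '[[0,0,0,0,0,0,0.044],[0,0,0,0,0,0,0.044],[0,0,0,0,0,0,0.044]]' >/dev/null; python3 -c "
from h import *
print(r.hand_in())"
```

```text
the job is handed in; nothing more can be done
None
```

I've handed the job in: the solder sucker, test jig, transformer and longest heatsink are in the rack with the door shut, the two shorter heatsinks are still on the shelf, the bystanders did not move, there was no tip cleaner out, and the hand-in gave back no verdict.

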